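Open the delicatessen counter: unbar the tray and sort the stock

TASK

Get the delicatessen counter ready for opening: lift the bar straight up and level out of the two brackets on the wooden salami tray and lay it in the two brackets of the low dark steel rest, and only then lay both salamis flat on the floor of that wooden tray, between its walls. The jar belongs upright inside the square steel tray, and the flat tin lies flat on top of the wooden stand between its two end lips, centred and lengthways; keep the jar upright all the time, and let go of everything.

Things in the scene. Friction and masses are not known exactly. Their poses are not given: they have to be found in the camera images.
- bar_mid (a point): Centre of the loose aluminium bar: 14 x 14 mm section, 198 mm long along its x, a black knob (22 mm diameter, 8 mm thick) on each end, 0.2 kg. At the start it lies level along x across the middle of the wooden tray, loose in its two open-topped U brackets, centre 62 mm above the counter. Grip it at its middle, across y.
- salami_long_mid (a point): Centre (half-way up) of the longer salami: a firm reddish-brown dry sausage with pale string rings, 120 mm long, 42 mm diameter, about 0.2 kg, slightly flat underneath so that it does not roll. Its x axis runs along its length. Lies on the counter at the start, z up.
- salami_short_mid (a point): Centre (half-way up) of the shorter salami: as the longer one but 90 mm long, 42 mm diameter, about 0.15 kg. Its x axis runs along its length. Lies on the counter at the start, z up.
- jar_mid (a point): Centre (half-way up) of the round amber glass jar with a brass lid: at most 56 mm diameter, 80 mm high, about 0.22 kg, standing upright on the counter, z up. Its lower part must come between the tray's walls, so hold it by its upper half.
- tin_mid (a point): Centre (half-way up) of the flat oblong metal fish tin with a pull ring on top: 90 mm along its x, 52 mm along its y, 24 mm high, about 0.16 kg. Lies flat on the counter at the start.
- salami_tray: Fixed oblong wooden tray. Origin at the centre of its underside, on the counter; z up. Outside 152 (x) by 202 mm (y), inside 140 by 190, floor 6, wall tops 26 mm high. At y = 0, x = -80 and +80 mm a steel U bracket (8 mm thick, 38 wide): slot 22 mm wide, its floor 55 mm high, prong tops 75. The salamis fit side by side along x, at y about +48 and -48 mm.
- jar_tray: Fixed small square tray of steel for the jar. Origin at the centre of its underside, on the counter; z up. Outside 94 by 94 mm, inside 84 by 84 mm, floor 5 mm and wall tops 20 mm above the counter.
- tin_stand: Fixed dark wooden block for the tin. Origin at the centre of its underside, on the counter; z up. 128 mm long (x), 44 mm wide (y), top face 30 mm above the counter, with a lip 10 mm high across each x end, 114 mm apart inside. The tin is wider than the block and hangs over by 4 mm on each long side when centred.
- bar_rest: Fixed low dark steel rest for the bar: base plate 116 (x) by 50 mm (y), 6 mm thick, and two open-topped U brackets at x = -50 and +50 mm, 8 mm thick. Origin at the centre of its underside, on the counter; z up. Slots 34 mm wide in y, slot floors 35 and tops 50 mm high. The laid bar runs along x, its middle over the rest's middle, its centre 42 mm high.
Things that resemble listed ones, but are neither listed nor needed, are in the scene too. Of the things shaped like the part that bears bar_mid, the aluminium one is meant. What is shaped like the part that bears salami_short_mid but red is not meant.

How it is judged:
By the outcome, as a careful person would: the job done as asked, in the order asked, and still so for the second after the job is handed in, with the robot touching nothing.
It also fails if it takes over 112 s, if anything falls off the work surface, if the arm or the gripper's body presses on something with over 40 N, if the wrist force passes 120 N, or if a joint passes its speed limit or range.

ROBOT

A 6-joint arm with a two-finger parallel gripper is mounted at the origin on the work surface. World frame = base frame: x ahead of the robot, y to its left, z up, the work surface at z = 0. Lengths are in m, angles in rad, forces in N, time in s.
With the tool pointing down it reaches from about 0.225 to 0.725 m from the base axis. Payload 3.1 kg.
Tool frame: the origin (TCP) lies at the very end of the fingers, on their centre line; the grasp point (between the pads) lies 19 mm behind it (env.tcp_to_grasp is the distance from the TCP to the grasp point, in m); z points along the fingers, y is the line along which they close (so a half turn about z gives the same grasp; the last joint's range is limited). The gripper opens to 85 mm and grips with 20 to 120 N. Pads are 22 mm wide; open, the fingers measure 114 mm over their backs; the gripper's body (76 mm by 85 mm) begins 54 mm behind the grasp point. The pads swing forward as they close: fully open they stand 13 mm farther back than shut.
Start: joints at [-1.345, 0.048, 0.099, 1.622, 0, 1.443], TCP at [0.182, -0.492, 0.231] pointing down, gripper open.
Joint ranges: [-2.91, 2.91], [-0.99, 1.94], [-1.21, 1.42], [-2.12, 2.29], [-1.49, 1.47], [-3.14, 3.14]. Speed limits (rad/s): [2.79, 2.79, 3.14, 3.14, 3.14, 3.14].

INTERFACE

Orientations are given as a 3x3 rotation matrix whose columns are the frame's x, y, z axes.
In Python, from bench import env, camera, get_calibration, search_frame, cut_out, place_of gives the robot as it stands.
- The arm moves only by the tool arm_command, never from a script. Its argument "series" is text: rows parted by semicolons, each of 6 numbers parted by spaces: the shift along the tool's x, y, z in units of 0.025 m (1.0 is 0.025 m), then the turn, a rotation vector about the tool's x, y, z in units of 0.12 rad (1.0 is 0.12 rad). A call has 1 to 12 rows; each row shifts and turns the commanded pose from where the row before left it, along the tool's axes as they then stand; what a row does not reach is not made up. A row lasts 1/10 s, in which the tool goes at most 50 mm and 8.59 degrees, less where a joint would pass 70% of its speed; a pose out of reach is approached as far as the arm can. A call with a number of a shift or a turn outside -1 to 1 is refused whole. A call with a gripper value outside its range is refused whole. "gripper" is the opening, from -1 (shut) to 1 (fully open), set as the call begins (left out, the last holds). The fingers move at their own pace and stop on an object; "squeeze" is the grip in N (left out, the last holds). Time passes only in rows, so rows that do not move let the fingers close. It gives the time, the measured TCP pose, the force, the opening and the grip force at its end, in the units of the state.
- env.sense(): the state, without advancing time (a new reading comes with each control period).
- camera(name): name is "scene" or "top" or "wrist"; returns the picture (420x560x3 uint8, red, green, blue); there is no depth.
- get_calibration(name): a dict with "fx", "fy", "cx", "cy" (pixels), "origin" and "orientation" of the camera in the world. Camera axes: x right, y down, z forward; pixel columns grow to the right and rows downward; lengths in m; the calibration is good to about 2 mm. A picture is of the moment at which its call begins: read the wrist's pose just before it. get_calibration takes no time and is no camera call; for the wrist camera it gives the pose at the moment of the call.
- env.close_job(): hands the job in; it is judged then, once.
Trained networks look in the newest picture that a camera, given by its name, has taken for a name from the list of things; names that differ only in an ending like _2 or _b are one class to them, and where a whole thing is asked for, a point or a joint stands for the part that bears it (a point fixed in the world has none). Each returns a list of dicts, best first, with "score" (0 to 1); they miss things now and then, are a little off and sometimes report something else, mostly with a low value. They report only what shows in the picture. A call takes as long as a camera call. They do not tell look-alikes from the thing itself.
- search_frame(label, camera): "location" ([row, column] in pixels, amid what is visible of it).
- cut_out(label, camera): "region" (420x560 bool, what is visible of it) and "location" ([row, column] in pixels, amid what is visible of it).
- place_of(label, camera): "location" ([row, column] in pixels: a listed point, or the origin of a listed thing).
The state is a dict: "t": time; "q": joint angles; "dq": joint speeds; "joint_efforts": joint torques, N m; "position": TCP position; "orientation": TCP orientation; "wrist_force": force on the tool from outside, world axes, zero at the start; "torque": the same for the moment, N m; "finger_gap": finger opening in m; "gripper_force": force on a finger pad.
Only numpy, scipy, OpenCV 4.12 (cv2) and the standard library are available. Lean on these libraries where they do the work, as an engineer would, in place of code of your own. Each camera call takes 0.05 s, during which the arm holds its last target. There are 200 camera calls.

## Working session

There is one attempt and no reset: what is moved stays moved. The work goes in short steps, Python scripts to look and compute and a tool call to move; the robot and the scene stay as the last step left them, time stands still between calls to the robot, and variables do not carry over. Pictures are saved under pics/ and viewed, at most 14 in all, crops included, and the job is handed in when it is done.

Besides the shell and the picture viewer there is one more tool, called after "Emit:" by a JSON object that holds its "api" and its "payload". arm_command: Moves the arm, as the interface text tells. Its arguments: {"type":"object","properties":{"series":{"type":"string"},"gripper":{"type":"number"},"squeeze":{"type":"number"}},"required":["series"]}

```bash
ls; mkdir -p pics; cat > h.py <<'E'
import numpy as np, cv2
from bench import env, camera, get_calibration, search_frame, cut_out, place_of
def save(im,n): cv2.imwrite('pics/'+n+'.png',im[:,:,::-1])
def ray(c,loc):
    k=get_calibration(c); r,q=loc
    d=np.array([(q-k['cx'])/k['fx'],(r-k['cy'])/k['fy'],1.])
    return np.array(k['origin']),np.array(k['orientation'])@d
def at(c,loc,z):
    o,d=ray(c,loc); return o+d*(z-o[2])/d[2]
def proj(c,p):
    k=get_calibration(c); v=np.array(k['orientation']).T@(np.array(p)-k['origin'])
    return v[1]/v[2]*k['fy']+k['cy'],v[0]/v[2]*k['fx']+k['cx']
H=dict(bar_mid=.062,salami_long_mid=.021,salami_short_mid=.021,jar_mid=.04,tin_mid=.012,salami_tray=0,jar_tray=0,tin_stand=0,bar_rest=0)
E
python3 - <<'E'
from h import *
for c in('top','scene'):
    save(camera(c),c)
    k=get_calibration(c);print(c,k['fx'],np.round(k['origin'],3),np.round(k['orientation'],2).tolist())
    for n,z in H.items():
        for d in place_of(n,c)[:3]: print(c,n,round(d['score'],2),np.round(d['location']),np.round(at(c,d['location'],z)[:2],3))
s=env.sense();print(s['t'],np.round(s['orientation'],3).tolist(),s['finger_gap'])
E
```

```text
pics
top 474.4813245312301 [0.292 0.091 1.484] [[-0.02, -0.99, 0.13], [-1.0, 0.02, -0.0], [-0.0, -0.13, -0.99]]
top bar_mid 0.81 [157. 259.] [0.65  0.145]
top bar_mid 0.81 [280. 180.] [0.284 0.387]
top bar_mid 0.57 [239. 113.] [0.411 0.586]
top salami_long_mid 0.98 [239. 235.] [0.404 0.225]
top salami_short_mid 0.55 [225. 331.] [ 0.44  -0.074]
top salami_short_mid 0.54 [192. 393.] [ 0.54  -0.272]
top jar_mid 0.56 [242. 384.] [ 0.384 -0.231]
top tin_mid 0.91 [222. 278.] [0.455 0.09 ]
top salami_tray 0.83 [163. 257.] [0.647 0.154]
top salami_tray 0.37 [226. 331.] [ 0.44  -0.076]
top jar_tray 0.92 [201. 177.] [0.531 0.408]
top tin_stand 0.91 [204. 432.] [ 0.501 -0.397]
top bar_rest 0.6 [226. 331.] [ 0.44  -0.076]
top bar_rest 0.56 [158. 258.] [0.664 0.151]
top bar_rest 0.55 [164. 347.] [ 0.637 -0.133]
scene 498.44333379532026 [ 1.301 -0.609  1.363] [[0.64, 0.59, -0.49], [0.77, -0.48, 0.41], [0.01, -0.64, -0.77]]
scene bar_mid 0.63 [235. 336.] [0.65 0.15]
scene bar_mid 0.56 [152. 316.] [0.318 0.358]
scene salami_long_mid 0.8 [191. 306.] [0.413 0.225]
scene salami_long_mid 0.53 [233. 332.] [0.615 0.167]
scene salami_short_mid 0.92 [290. 209.] [ 0.538 -0.28 ]
scene salami_short_mid 0.56 [239. 242.] [ 0.442 -0.085]
scene jar_mid 0.92 [246. 198.] [ 0.387 -0.217]
scene tin_mid 0.56 [218. 280.] [0.447 0.079]
scene salami_tray 0.66 [243. 334.] [0.641 0.156]
scene jar_tray 0.98 [190. 362.] [0.527 0.404]
scene tin_stand 0.55 [307. 172.] [ 0.503 -0.396]
scene bar_rest 0.76 [295. 262.] [ 0.645 -0.156]
1.0 [[0.938, 0.346, 0.0], [0.346, -0.938, -0.0], [-0.0, 0.0, -1.0]] 0.08536703203954339
```

View pics/top.png

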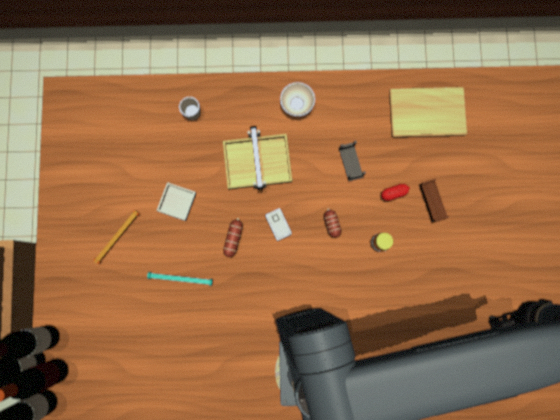

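View pics/scene.png

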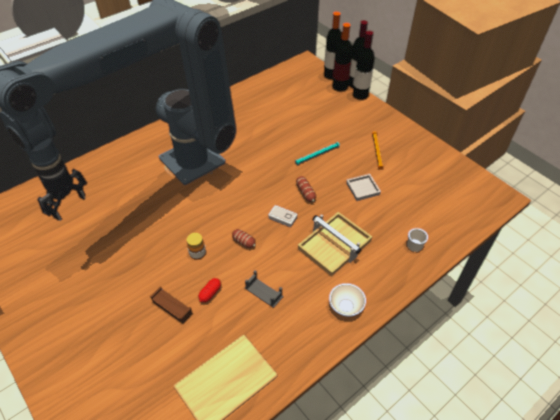

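The top view shows the tray with the bar at (257,160), rest at (350,160), long salami (233,238), short salami (332,223), tin (278,224), jar (384,242), jar tray (177,202) and stand (433,200). The red look-alike is at (395,192). The scene view agrees.

```bash
cat >> h.py <<'E'
def rects(c,n,z,near=None,rad=.08,k=3):
    out=[]
    for d in cut_out(n,c)[:k]:
        m=d['region'].astype(np.uint8)
        cs=max(cv2.findContours(m,0,2)[0],key=cv2.contourArea)[:,0,:]
        P=np.array([at(c,(v,u),z)[:2] for u,v in cs])
        (ctr,wh,a)=cv2.minAreaRect((P*1000).astype(np.float32))
        if wh[0]<wh[1]: a+=90; wh=wh[::-1]
        a=(a+90)%180-90
        ctr=np.array(ctr)/1000
        if near is None or np.hypot(*(ctr-near[:2]))<rad: out.append((round(d['score'],2),np.round(ctr,4).tolist(),np.round(wh).tolist(),round(a,1)))
    return out
E
python3 - <<'E'
from h import *
camera('top')
for n,z in dict(bar_mid=.065,salami_long_mid=.021,salami_short_mid=.021,jar_mid=.06,tin_mid=.02,salami_tray=.024,jar_tray=.018,tin_stand=.03,bar_rest=.03).items():
    for r in rects('top',n,z): print(n,r)
s=env.sense();k=get_calibration('wrist');R=s['orientation']
print(R.T@(k['origin']-s['position']),np.round(R.T@k['orientation'],3).tolist(),k['fx'])
E
```

```text
bar_mid (0.67, [0.6502, 0.1524], [199.0, 16.0], 4.8)
bar_mid (0.62, [0.4195, 0.5754], [195.0, 23.0], -38.1)
bar_mid (0.55, [0.2891, 0.3856], [186.0, 14.0], 82.4)
salami_long_mid (0.78, [0.4095, 0.2329], [117.0, 39.0], -14.8)
salami_short_mid (0.76, [0.4484, -0.0766], [89.0, 42.0], 14.6)
salami_short_mid (0.67, [0.5407, -0.2762], [91.0, 43.0], -72.8)
jar_mid (0.52, [0.3847, -0.2184], [64.0, 54.0], 88.6)
tin_mid (0.73, [0.4491, 0.0906], [93.0, 54.0], 23.7)
tin_mid (0.57, [0.6426, -0.1447], [123.0, 60.0], 13.3)
salami_tray (0.91, [0.662, 0.0996], [189.0, 95.0], 5.5)
jar_tray (0.65, [0.5282, 0.4087], [102.0, 99.0], 70.1)
tin_stand (0.88, [0.511, -0.3891], [133.0, 57.0], 15.8)
bar_rest (0.79, [0.642, -0.1428], [121.0, 57.0], 13.3)
[ 0.06481119 -0.00078819 -0.14211497] [[0.001, -0.966, -0.258], [1.0, 0.001, -0.0], [0.001, -0.258, 0.966]] 321.17119529572176
```

```bash
cat >> h.py <<'E'
def yaw():
    R=np.array(env.sense()['orientation']); return np.degrees(np.arctan2(R[1,0],R[0,0]))
def plan(*targets,step=.022,rot=.115):
    """targets: (x,y,z,yaw_deg or None[,step]); prints rows in tool units, tool pointing down"""
    s=env.sense(); p=np.array(s['position']); w=np.radians(yaw())
    print('from',np.round(p,4),round(np.degrees(w),1),'q6',round(s['q'][5],2),'tilt',np.round(np.array(s['orientation'])[:2,2],4))
    for T in targets:
        t=np.array(T[:3]); st=T[4] if len(T)>4 else step
        dw=0 if T[3] is None else (np.radians(T[3])-w+np.pi)%(2*np.pi)-np.pi
        n=max(1,int(np.ceil(max(np.linalg.norm(t-p)/st,abs(dw)/rot)))); d=(t-p)/n; rows=[]
        for i in range(n):
            c,q=np.cos(w),np.sin(w)
            v=np.array([c*d[0]+q*d[1], q*d[0]-c*d[1], -d[2]])/.025
            rows.append(' '.join(f'{a:.3g}' for a in np.r_[np.round(v,2),0,0,round(-dw/n/.12,2)]+0.)); w+=dw/n
        p=t
        print(n,'rows ->',np.round(t,3),round(np.degrees(w),1))
        if len(set(rows))==1: print('  all:',rows[0])
        else:
            for i in range(0,n,12): print('  ','; '.join(rows[i:i+12]))
E
python3 -c "
from h import *
plan((.60,.145,.23,184.8))"
```

```text
from [ 0.1819 -0.4925  0.2313] 20.3 q6 1.44 tilt [ 0. -0.]
35 rows -> [0.6   0.145 0.23 ] 184.8
   0.7 -0.52 0 0 0 -0.68; 0.74 -0.46 0 0 0 -0.68; 0.78 -0.4 0 0 0 -0.68; 0.81 -0.33 0 0 0 -0.68; 0.83 -0.26 0 0 0 -0.68; 0.85 -0.2 0 0 0 -0.68; 0.86 -0.13 0 0 0 -0.68; 0.87 -0.05 0 0 0 -0.68; 0.87 0.02 0 0 0 -0.68; 0.87 0.09 0 0 0 -0.68; 0.86 0.16 0 0 0 -0.68; 0.84 0.23 0 0 0 -0.68
   0.82 0.3 0 0 0 -0.68; 0.79 0.36 0 0 0 -0.68; 0.76 0.43 0 0 0 -0.68; 0.72 0.49 0 0 0 -0.68; 0.68 0.55 0 0 0 -0.68; 0.63 0.6 0 0 0 -0.68; 0.58 0.65 0 0 0 -0.68; 0.53 0.69 0 0 0 -0.68; 0.47 0.74 0 0 0 -0.68; 0.41 0.77 0 0 0 -0.68; 0.34 0.8 0 0 0 -0.68; 0.27 0.83 0 0 0 -0.68
   0.21 0.85 0 0 0 -0.68; 0.14 0.86 0 0 0 -0.68; 0.06 0.87 0 0 0 -0.68; -0.01 0.87 0 0 0 -0.68; -0.08 0.87 0 0 0 -0.68; -0.15 0.86 0 0 0 -0.68; -0.22 0.84 0 0 0 -0.68; -0.29 0.82 0 0 0 -0.68; -0.35 0.8 0 0 0 -0.68; -0.42 0.76 0 0 0 -0.68; -0.48 0.73 0 0 0 -0.68
```

Emit:
{"api": "arm_command", "payload": {"series": "0.7 -0.52 0 0 0 -0.68; 0.74 -0.46 0 0 0 -0.68; 0.78 -0.4 0 0 0 -0.68; 0.81 -0.33 0 0 0 -0.68; 0.83 -0.26 0 0 0 -0.68; 0.85 -0.2 0 0 0 -0.68; 0.86 -0.13 0 0 0 -0.68; 0.87 -0.05 0 0 0 -0.68; 0.87 0.02 0 0 0 -0.68; 0.87 0.09 0 0 0 -0.68; 0.86 0.16 0 0 0 -0.68; 0.84 0.23 0 0 0 -0.68", "gripper": 1}}

```text
t: 2.7
position: [0.3265, -0.2733, 0.2315]
orientation: [[0.232, 0.973, 0.0], [0.973, -0.232, -0.0], [-0.0, 0.0, -1.0]]
wrist_force: [0.8, -0.1, -0.3]
finger_gap: 0.0852
gripper_force: 0.0
```

Emit:
{"api": "arm_command", "payload": {"series": "0.82 0.3 0 0 0 -0.68; 0.79 0.36 0 0 0 -0.68; 0.76 0.43 0 0 0 -0.68; 0.72 0.49 0 0 0 -0.68; 0.68 0.55 0 0 0 -0.68; 0.63 0.6 0 0 0 -0.68; 0.58 0.65 0 0 0 -0.68; 0.53 0.69 0 0 0 -0.68; 0.47 0.74 0 0 0 -0.68; 0.41 0.77 0 0 0 -0.68; 0.34 0.8 0 0 0 -0.68; 0.27 0.83 0 0 0 -0.68"}}

```text
t: 3.9
position: [0.4718, -0.0557, 0.2314]
orientation: [[-0.678, 0.735, 0.0], [0.735, 0.678, -0.0], [-0.0, 0.0, -1.0]]
wrist_force: [-0.1, 0.3, -0.2]
finger_gap: 0.0851
gripper_force: 0.0
```

Emit:
{"api": "arm_command", "payload": {"series": "0.21 0.85 0 0 0 -0.68; 0.14 0.86 0 0 0 -0.68; 0.06 0.87 0 0 0 -0.68; 0 0.87 0 0 0 -0.68; -0.08 0.87 0 0 0 -0.68; -0.15 0.86 0 0 0 -0.68; -0.22 0.84 0 0 0 -0.68; -0.29 0.82 0 0 0 -0.68; -0.35 0.8 0 0 0 -0.68; -0.42 0.76 0 0 0 -0.68; -0.48 0.73 0 0 0 -0.68; 0 0 0 0 0 0"}}

```text
t: 5.1
position: [0.6061, 0.1443, 0.2303]
orientation: [[-0.997, -0.071, -0.0], [-0.071, 0.997, 0.001], [0.0, 0.001, -1.0]]
wrist_force: [-0.1, 0.1, -0.2]
finger_gap: 0.0853
gripper_force: 0.0
```

```bash
python3 - <<'E'
from h import *
save(camera('wrist'),'w1')
for r in rects('wrist','bar_mid',.069): print('bar top',r)
for r in rects('wrist','salami_tray',.026): print('tray',r)
for n in('bar_mid','salami_tray'):
    for d in place_of(n,'wrist')[:2]: print(n,d['score'],d['location'],at('wrist',d['location'],H[n]))
plan((.65,.152,.23,184.8),(.65,.152,.10,None))
E
```

```text
bar top (0.72, [0.6477, 0.1498], [202.0, 22.0], 5.5)
bar top (0.5, [0.6506, 0.1026], [175.0, 83.0], 5.8)
tray (0.56, [0.6656, 0.0965], [200.0, 95.0], 4.5)
bar_mid 0.74 [232.1, 279.8] [0.64919191 0.14906949 0.062     ]
salami_tray 0.84 [212.2, 280.9] [0.64569024 0.15069544 0.        ]
from [0.605  0.1416 0.2315] -176.2 q6 0.06 tilt [-0.     -0.0003]
3 rows -> [0.65  0.152 0.23 ] -175.2
   -0.61 0.1 0.02 0 0 -0.05; -0.61 0.1 0.02 0 0 -0.05; -0.61 0.09 0.02 0 0 -0.05
6 rows -> [0.65  0.152 0.1  ] -175.2
  all: 0 0 0.87 0 0 0
```

View pics/w1.png

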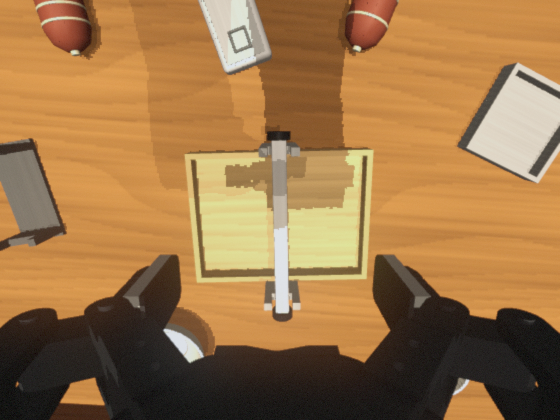

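The wrist view shows the bar running from (279,135) to (283,315) across the tray, whose corners are near (186,154), (373,149), (369,280) and (197,283). Bar centre is about (0.649,0.150) with yaw 5.2°.

Emit:
{"api": "arm_command", "payload": {"series": "-0.6 0.05 0 0 0 -0.08; -0.6 0.05 0 0 0 -0.08; -0.6 0.05 0 0 0 -0.08; 0 0 0.9 0 0 0; 0 0 0.9 0 0 0; 0 0 0.9 0 0 0; 0 0 0.9 0 0 0; 0 0 0.9 0 0 0; 0 0 0 0 0 0; 0 0 0 0 0 0"}}

```text
t: 6.35
position: [0.6493, 0.1488, 0.1189]
orientation: [[-0.995, -0.096, -0.001], [-0.096, 0.995, -0.0], [0.001, -0.0, -1.0]]
wrist_force: [1.1, -0.0, 0.7]
finger_gap: 0.0853
gripper_force: 0.0
```

```bash
python3 - <<'E'
from h import *
plan((.649,.150,.043,185.2,.015))
E
```

```text
from [0.6493 0.1488 0.1189] -174.5 q6 0.03 tilt [-0.0011 -0.0002]
6 rows -> [0.649 0.15  0.043] -174.8
  all: 0 0.01 0.51 0 0 0.01
```

Emit:
{"api": "arm_command", "payload": {"series": "0 0.05 0.5 0 0 0; 0 0 0.5 0 0 0; 0 0 0.5 0 0 0; 0 0 0.5 0 0 0; 0 0 0.5 0 0 0; 0 0 0.53 0 0 0; 0 0 0 0 0 0; 0 0 0 0 0 0"}}

```text
t: 7.15
position: [0.6492, 0.1507, 0.0422]
orientation: [[-0.995, -0.097, -0.001], [-0.097, 0.995, -0.0], [0.001, -0.0, -1.0]]
wrist_force: [0.3, 0.1, 0.1]
finger_gap: 0.0856
gripper_force: 0.0
```

Emit:
{"api": "arm_command", "payload": {"series": "0 0 0 0 0 0; 0 0 0 0 0 0; 0 0 0 0 0 0; 0 0 0 0 0 0; 0 0 0 0 0 0; 0 0 0 0 0 0; 0 0 0 0 0 0; 0 0 0 0 0 0; 0 0 0 0 0 0; 0 0 0 0 0 0", "gripper": -1, "squeeze": 50}}

```text
t: 8.15
position: [0.6501, 0.1508, 0.0436]
orientation: [[-0.995, -0.097, 0.001], [-0.097, 0.995, 0.0], [-0.001, 0.0, -1.0]]
wrist_force: [-0.2, 0.3, 3.7]
finger_gap: 0.013
gripper_force: 49.8
```

Emit:
{"api": "arm_command", "payload": {"series": "0 0 -0.3 0 0 0; 0 0 -0.4 0 0 0; 0 0 -0.5 0 0 0; 0 0 -0.6 0 0 0; 0 0 -0.6 0 0 0; 0 0 -0.7 0 0 0; 0 0 -0.8 0 0 0; 0 0 -0.8 0 0 0; 0 0 -0.8 0 0 0; 0 0 0 0 0 0; 0 0 0 0 0 0"}}

```text
t: 9.25
position: [0.6504, 0.1508, 0.1819]
orientation: [[-0.995, -0.097, 0.003], [-0.097, 0.995, 0.0], [-0.003, 0.0, -1.0]]
wrist_force: [-0.2, -0.1, -2.1]
finger_gap: 0.0136
gripper_force: 49.3
```

```bash
python3 - <<'E'
from h import *
save(camera('wrist'),'w2')
for r in rects('wrist','bar_mid',.15): print('bar',r)
for r in rects('wrist','salami_tray',.026): print('tray',r)
for n in('bar_mid','bar_rest'):
    for d in place_of(n,'wrist')[:2]: print(n,d['score'],d['location'],at('wrist',d['location'],H[n]))
p=env.sense()['position']; print(proj('wrist',p+[0,0,.019]))
plan((.642,-.143,p[2],193.3))
E
```

```text
bar (0.92, [0.6258, 0.1515], [191.0, 30.0], 7.1)
tray (0.71, [0.6333, 0.2089], [161.0, 85.0], 5.0)
bar_mid 0.72 [278.0, 279.1] [0.71681373 0.1606092  0.062     ]
(np.float64(281.2335453332972), np.float64(274.38100304525966))
from [0.6489 0.1506 0.1788] -174.4 q6 0.03 tilt [-0.0031 -0.0004]
14 rows -> [ 0.642 -0.143  0.179] -166.7
   0.1 -0.83 0 0 0 -0.08; 0.11 -0.83 0 0 0 -0.08; 0.12 -0.83 0 0 0 -0.08; 0.12 -0.83 0 0 0 -0.08; 0.13 -0.83 0 0 0 -0.08; 0.14 -0.83 0 0 0 -0.08; 0.15 -0.83 0 0 0 -0.08; 0.16 -0.82 0 0 0 -0.08; 0.16 -0.82 0 0 0 -0.08; 0.17 -0.82 0 0 0 -0.08; 0.18 -0.82 0 0 0 -0.08; 0.19 -0.82 0 0 0 -0.08
   0.2 -0.82 0 0 0 -0.08; 0.2 -0.81 0 0 0 -0.08
```

View pics/w2.png

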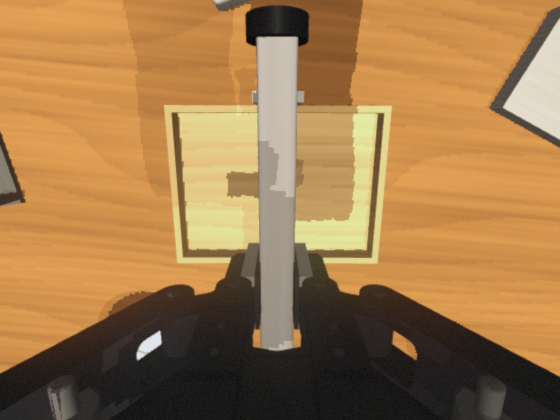

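The bar is held level along the tool axis (columns 259–297). Tray wall corners are at about (165,107), (391,106), (377,263) and (180,264).

Emit:
{"api": "arm_command", "payload": {"series": "0.1 -0.83 0 0 0 -0.08; 0.11 -0.83 0 0 0 -0.08; 0.12 -0.83 0 0 0 -0.08; 0.12 -0.83 0 0 0 -0.08; 0.13 -0.83 0 0 0 -0.08; 0.14 -0.83 0 0 0 -0.08; 0.15 -0.83 0 0 0 -0.08; 0.16 -0.82 0 0 0 -0.08; 0.16 -0.82 0 0 0 -0.08; 0.17 -0.82 0 0 0 -0.08; 0.18 -0.82 0 0 0 -0.08; 0.19 -0.82 0 0 0 -0.08"}}

```text
t: 10.7
position: [0.6433, -0.1015, 0.1795]
orientation: [[-0.977, -0.211, -0.002], [-0.211, 0.977, 0.0], [0.002, 0.001, -1.0]]
wrist_force: [-0.0, -0.1, -1.4]
finger_gap: 0.0129
gripper_force: 49.4
```

Emit:
{"api": "arm_command", "payload": {"series": "0.2 -0.82 0 0 0 -0.08; 0.2 -0.81 0 0 0 -0.08; 0 0 0 0 0 0; 0 0 0 0 0 0"}}

```text
t: 11.1
position: [0.6425, -0.1428, 0.1796]
orientation: [[-0.974, -0.228, -0.001], [-0.228, 0.974, 0.001], [0.001, 0.002, -1.0]]
wrist_force: [-0.6, 0.2, -1.1]
finger_gap: 0.0131
gripper_force: 49.3
```

```bash
python3 - <<'E'
from h import *
save(camera('wrist'),'w3')
for r in rects('wrist','bar_rest',.03): print('rest',r)
for n in('bar_rest',):
    for d in place_of(n,'wrist')[:2]: print(n,d['score'],d['location'],at('wrist',d['location'],H[n]))
for d in place_of('bar_rest','scene')[:2]: pass
p=env.sense()['position']
plan((.642,-.143,p[2],193.3))
E
```

```text
rest (0.93, [0.6425, -0.1655], [107.0, 13.0], 13.2)
from [ 0.6429 -0.1417  0.1804] -166.7 q6 -0.55 tilt [-0.0004  0.0004]
1 rows -> [ 0.642 -0.143  0.18 ] -166.7
  all: 0.05 -0.04 0 0 0 0
```

View pics/w3.png

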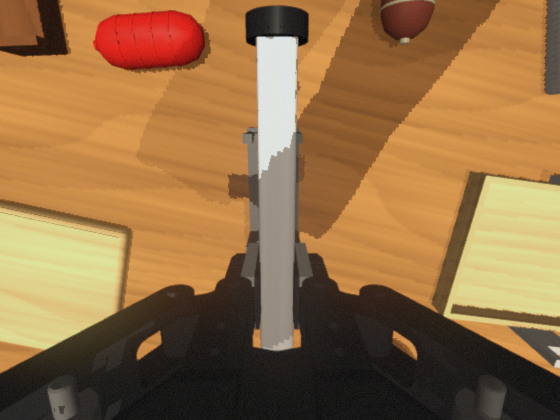

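The rest lies under the bar. Its near bracket's prongs are at about (243..303, 136) and its plate spans columns ~248–299.

```bash
python3 - <<'E'
from h import *
s=env.sense();R=np.array(s['orientation']);p=s['position']
f=lambda r,c,z:np.round((R.T@(at('wrist',(r,c),z)-p))[:2]*1000,1)
print('prong L,R edge',f(136,243,.05),f(136,303,.05),'plate',f(210,248,.006),f(210,299,.006),'bar',f(200,259,.206),f(200,297,.206))
print('bracket far/top edges',f(128,245,.05),f(142,245,.05))
E
```

```text
prong L,R edge [ 53.3 -26.8] [53.3 23. ] plate [-22.7 -28. ] [-22.7  24.1] bar [37.  -5.7] [37.   8.5]
bracket far/top edges [ 59.7 -25. ] [ 48.4 -25.3]
```

Emit:
{"api": "arm_command", "payload": {"series": "0.06 -0.05 0.8 0 0 0; 0.06 -0.05 0.8 0 0 0; 0 0 0.8 0 0 0; 0 0 0.8 0 0 0; 0 0 0.8 0 0 0; 0 0 0.6 0 0 0; 0 0 0.5 0 0 0; 0 0 0.4 0 0 0; 0 0 0.3 0 0 0; 0 0 0.2 0 0 0; 0 0 0 0 0 0; 0 0 0 0 0 0"}}

```text
t: 12.5
position: [0.641, -0.1461, 0.0311]
orientation: [[-0.973, -0.229, 0.001], [-0.229, 0.973, -0.0], [-0.001, -0.0, -1.0]]
wrist_force: [-0.7, -0.6, -1.8]
finger_gap: 0.0132
gripper_force: 49.4
```

```bash
python3 - <<'E'
from h import *
s=env.sense();print(s['position'],s['wrist_force'])
save(cv2.resize(camera('scene')[240:360,190:340],(750,600),interpolation=2),'s4')
E
```

```text
[ 0.64099002 -0.14606728  0.03111602] [-0.73215078 -0.6403601  -1.84681889]
```

View pics/s4.png

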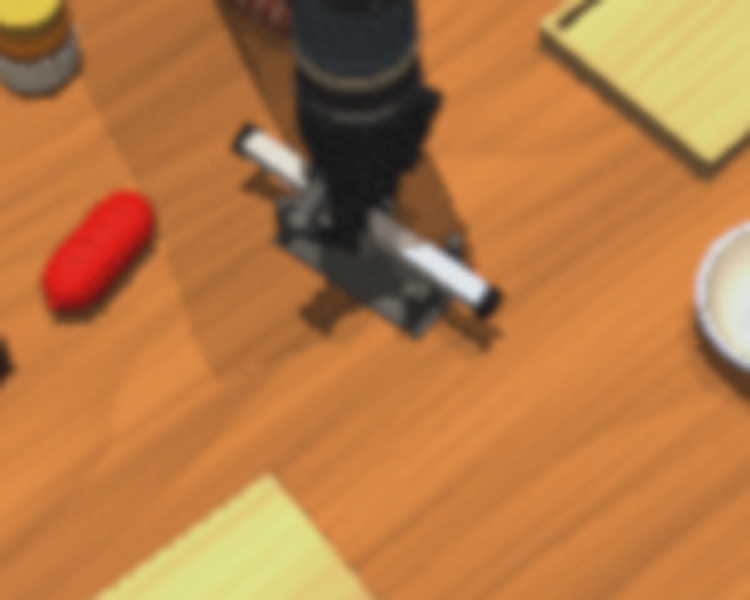

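The bar sits between the prongs over the rest (crop centre ~ (370,220)). I'll lower it the last 7 mm and release.

Emit:
{"api": "arm_command", "payload": {"series": "0 0 0.1 0 0 0; 0 0 0.1 0 0 0; 0 0 0.08 0 0 0; 0 0 0 0 0 0; 0 0 0 0 0 0; 0 0 0 0 0 0"}}

```text
t: 13.15
position: [0.6406, -0.1459, 0.0236]
orientation: [[-0.973, -0.229, 0.0], [-0.229, 0.973, -0.0], [-0.0, -0.0, -1.0]]
wrist_force: [-0.1, -0.2, -1.5]
finger_gap: 0.0128
gripper_force: 49.4
```

Emit:
{"api": "arm_command", "payload": {"series": "0 0 0 0 0 0; 0 0 0 0 0 0; 0 0 0 0 0 0; 0 0 0 0 0 0; 0 0 0 0 0 0; 0 0 0 0 0 0; 0 0 0 0 0 0; 0 0 0 0 0 0", "gripper": 1}}

```text
t: 13.95
position: [0.6406, -0.1459, 0.0235]
orientation: [[-0.973, -0.229, -0.0], [-0.229, 0.973, 0.0], [0.0, 0.0, -1.0]]
wrist_force: [0.1, -0.5, 0.9]
finger_gap: 0.0856
gripper_force: 0.0
```

Emit:
{"api": "arm_command", "payload": {"series": "0 0 -0.3 0 0 0; 0 0 -0.5 0 0 0; 0 0 -0.9 0 0 0; 0 0 -0.9 0 0 0; 0 0 -0.9 0 0 0; 0 0 -0.9 0 0 0; 0 0 -0.9 0 0 0; 0 0 -0.9 0 0 0; 0.6 0 -0.9 0 0 0; 0.6 0 -0.9 0 0 0; 0 0 0 0 0 0"}}

```text
t: 15.05
position: [0.6124, -0.1539, 0.2303]
orientation: [[-0.974, -0.228, 0.009], [-0.228, 0.974, -0.004], [-0.008, -0.006, -1.0]]
wrist_force: [0.7, -0.2, 0.8]
finger_gap: 0.0854
gripper_force: 0.0
```

```bash
python3 - <<'E'
from h import *
save(camera('wrist'),'w5')
for r in rects('wrist','bar_mid',.049): print('bar',r)
for r in rects('wrist','bar_rest',.03): print('rest',r)
for r in rects('wrist','salami_short_mid',.021): print('ss',r)
for n in('bar_rest','bar_mid'):
    for d in place_of(n,'wrist')[:2]: print(n,d['score'],d['location'],at('wrist',d['location'],{'bar_rest':0,'bar_mid':.042}[n]))
# tray pose from w2 corners: recompute camera pose at that moment from current hand-eye
s=env.sense();R=np.array(s['orientation']);k=get_calibration('wrist')
off=R.T@(k['origin']-s['position']);Ro=R.T@k['orientation']
R2=np.array([[-.995,-.097,.003],[-.097,.995,0],[-.003,0,-1.]]);p2=np.array([.6489,.1506,.1788])
P=[]
for c,r in((165,107),(391,106),(377,263),(180,264)):
    d=R2@Ro@np.array([(c-k['cx'])/k['fx'],(r-k['cy'])/k['fy'],1]);o=p2+R2@off
    P.append((o+d*(.026-o[2])/d[2])[:2])
P=np.array(P);print('tray',P.round(4).tolist(),cv2.minAreaRect((P*1000).astype(np.float32)))
E
```

```text
bar (0.89, [0.6376, -0.1439], [198.0, 21.0], 13.3)
bar (0.64, [0.531, -0.3661], [78.0, 61.0], 13.3)
rest (0.85, [0.6421, -0.1589], [120.0, 19.0], 13.6)
ss (0.8, [0.5358, -0.2723], [93.0, 42.0], -72.5)
ss (0.62, [0.4511, -0.0743], [77.0, 44.0], 14.8)
bar_rest 0.9 [203.3, 280.0] [ 6.36570509e-01 -1.40680571e-01  5.55111512e-17]
bar_mid 0.96 [210.4, 277.9] [ 0.63394239 -0.14399481  0.042     ]
tray [[0.582, 0.0468], [0.5618, 0.2438], [0.7107, 0.2585], [0.731, 0.0629]] ((646.4298095703125, 152.99270629882812), (149.857421875, 198.0912628173828), 5.878260135650635)
```

View pics/w5.png

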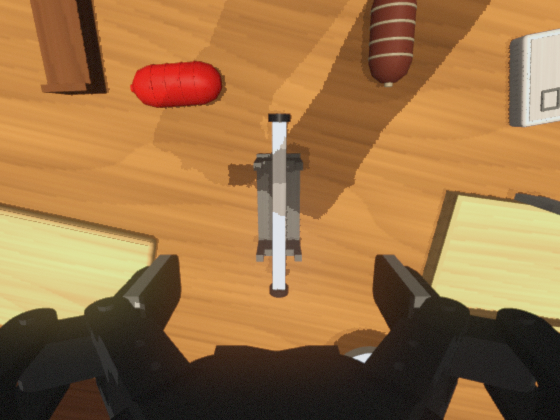

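The bar rests in both slots of the dark rest, centred to a few mm. Next is the short salami, at (392,40) in this view.

```bash
python3 - <<'E'
from h import *
plan((.485,-.070,.18,194.7))
E
```

```text
from [ 0.6111 -0.1523  0.2217] -166.7 q6 -0.58 tilt [-0.0027  0.0011]
8 rows -> [ 0.485 -0.07   0.18 ] -165.3
   0.52 0.55 0.21 0 0 -0.03; 0.52 0.55 0.21 0 0 -0.03; 0.52 0.55 0.21 0 0 -0.03; 0.51 0.55 0.21 0 0 -0.03; 0.51 0.55 0.21 0 0 -0.03; 0.51 0.55 0.21 0 0 -0.03; 0.51 0.56 0.21 0 0 -0.03; 0.51 0.56 0.21 0 0 -0.03
```

Emit:
{"api": "arm_command", "payload": {"series": "0.52 0.55 0.21 0 0 -0.03; 0.52 0.55 0.21 0 0 -0.03; 0.52 0.55 0.21 0 0 -0.03; 0.51 0.55 0.21 0 0 -0.03; 0.51 0.55 0.21 0 0 -0.03; 0.51 0.55 0.21 0 0 -0.03; 0.51 0.56 0.21 0 0 -0.03; 0.51 0.56 0.21 0 0 -0.03; 0 0 0 0 0 0; 0 0 0 0 0 0"}}

```text
t: 16.35
position: [0.485, -0.0702, 0.1808]
orientation: [[-0.966, -0.258, -0.001], [-0.258, 0.966, 0.0], [0.001, 0.0, -1.0]]
wrist_force: [-0.4, -0.2, 0.5]
finger_gap: 0.0855
gripper_force: 0.0
```

```bash
python3 - <<'E'
from h import *
camera('wrist')
for r in rects('wrist','salami_short_mid',.024): print('ss',r)
for d in place_of('salami_short_mid','wrist')[:2]: print(d['score'],d['location'],at('wrist',d['location'],.021))
for r in rects('wrist','tin_mid',.022): print('tin',r)
plan((.449,-.0755,.10,194.7),(.449,-.0755,.005,None,.016))
E
```

```text
ss (0.95, [0.4467, -0.0769], [93.0, 42.0], 14.1)
ss (0.71, [0.5393, -0.2762], [101.0, 43.0], -73.0)
0.85 [194.1, 54.6] [ 0.54372818 -0.27603079  0.021     ]
0.62 [144.7, 280.1] [ 0.44220691 -0.07793451  0.021     ]
tin (0.58, [0.4472, 0.0859], [91.0, 59.0], 23.9)
from [ 0.4858 -0.0708  0.1817] -165.1 q6 -0.54 tilt [ 0.0006 -0.0002]
5 rows -> [ 0.449 -0.076  0.1  ] -165.3
  all: 0.29 0.04 0.65 0 0 0.01
6 rows -> [ 0.449 -0.076  0.005] -165.3
  all: 0 0 0.63 0 0 0
```

Emit:
{"api": "arm_command", "payload": {"series": "0.32 0.03 0.7 0 0 0.01; 0.32 0.03 0.7 0 0 0.01; 0.32 0.04 0.7 0 0 0; 0.32 0.04 0.7 0 0 0; 0.3 0.03 0.7 0 0 0; 0 0 0.7 0 0 0; 0 0 0.7 0 0 0; 0 0 0.7 0 0 0; 0 0 0.6 0 0 0; 0 0 0.5 0 0 0; 0 0 0.37 0 0 0; 0 0 0 0 0 0"}}

```text
t: 17.75
position: [0.4448, -0.0761, 0.0035]
orientation: [[-0.967, -0.255, -0.003], [-0.255, 0.967, 0.001], [0.002, 0.001, -1.0]]
wrist_force: [-0.4, 0.3, 0.0]
finger_gap: 0.0857
gripper_force: 0.0
```

Emit:
{"api": "arm_command", "payload": {"series": "0 0 0 0 0 0; 0 0 0 0 0 0; 0 0 0 0 0 0; 0 0 0 0 0 0; 0 0 0 0 0 0; 0 0 0 0 0 0; 0 0 0 0 0 0; 0 0 0 0 0 0", "gripper": -1, "squeeze": 40}}

```text
t: 18.55
position: [0.4468, -0.0767, 0.0059]
orientation: [[-0.967, -0.255, 0.002], [-0.255, 0.967, -0.001], [-0.002, -0.001, -1.0]]
wrist_force: [0.7, 0.3, 5.7]
finger_gap: 0.0416
gripper_force: 42.7
```

Emit:
{"api": "arm_command", "payload": {"series": "0 0 -0.3 0 0 0; 0 0 -0.5 0 0 0; 0 0 -0.8 0 0 0; 0 0 -0.9 0 0 0; 0 0 -0.9 0 0 0; 0 0 -0.9 0 0 0; 0 0 -0.9 0 0 0; 0 0 0 0 0 0"}}

```text
t: 19.35
position: [0.4479, -0.077, 0.1386]
orientation: [[-0.967, -0.255, 0.006], [-0.255, 0.967, -0.002], [-0.006, -0.004, -1.0]]
wrist_force: [-0.4, -0.2, -0.7]
finger_gap: 0.0414
gripper_force: 42.0
```

```bash
python3 - <<'E'
from h import *
w=np.radians(5.3);print(np.array([.6468,.152])+np.array([np.sin(w),-np.cos(w)])*.046)
plan((.6510,.1062,.145,185.3))
E
```

```text
[0.65104905 0.10619666]
from [ 0.4479 -0.077   0.1386] -165.2 q6 -0.58 tilt [ 0.0063 -0.002 ]
13 rows -> [0.651 0.106 0.145] -174.7
   -0.75 0.39 -0.02 0 0 0.11; -0.74 0.4 -0.02 0 0 0.11; -0.74 0.4 -0.02 0 0 0.11; -0.73 0.41 -0.02 0 0 0.11; -0.73 0.42 -0.02 0 0 0.11; -0.72 0.43 -0.02 0 0 0.11; -0.72 0.44 -0.02 0 0 0.11; -0.71 0.45 -0.02 0 0 0.11; -0.71 0.46 -0.02 0 0 0.11; -0.7 0.47 -0.02 0 0 0.11; -0.69 0.48 -0.02 0 0 0.11; -0.69 0.49 -0.02 0 0 0.11
   -0.68 0.49 -0.02 0 0 0.11
```

Emit:
{"api": "arm_command", "payload": {"series": "-0.75 0.39 -0.02 0 0 0.11; -0.74 0.4 -0.02 0 0 0.11; -0.74 0.4 -0.02 0 0 0.11; -0.73 0.41 -0.02 0 0 0.11; -0.73 0.42 -0.02 0 0 0.11; -0.72 0.43 -0.02 0 0 0.11; -0.72 0.44 -0.02 0 0 0.11; -0.71 0.45 -0.02 0 0 0.11; -0.71 0.46 -0.02 0 0 0.11; -0.7 0.47 -0.02 0 0 0.11; -0.69 0.48 -0.02 0 0 0.11; -0.69 0.49 -0.02 0 0 0.11"}}

```text
t: 20.55
position: [0.6333, 0.0929, 0.1387]
orientation: [[-0.995, -0.099, -0.003], [-0.099, 0.995, -0.0], [0.003, 0.0, -1.0]]
wrist_force: [0.3, 0.1, -1.7]
finger_gap: 0.0414
gripper_force: 41.9
```

Emit:
{"api": "arm_command", "payload": {"series": "-0.68 0.49 -0.02 0 0 0.11; 0 0 0 0 0 0; 0 0 0 0 0 0"}}

```text
t: 20.85
position: [0.6485, 0.1062, 0.1393]
orientation: [[-0.996, -0.087, -0.004], [-0.087, 0.996, -0.001], [0.004, -0.0, -1.0]]
wrist_force: [0.1, 0.3, -1.3]
finger_gap: 0.0413
gripper_force: 41.9
```

```bash
python3 - <<'E'
from h import *
save(camera('wrist'),'w6')
s=env.sense();R=np.array(s['orientation']);p=s['position']
print(p,yaw())
w=np.radians(5.3);Rt=np.array([[np.cos(w),-np.sin(w)],[np.sin(w),np.cos(w)]])
for x in(-76,76):
    for y in(-101,101):
        q=np.r_[np.array([.6468,.152])+Rt@[x/1000,y/1000],.026];print(x,y,np.round(proj('wrist',q)))
plan((.6510,.1062,.03,185.3,.016),(.6510,.1062,.012,None,.005))
E
```

```text
[0.6484483  0.10587228 0.13981127] -175.05175173031049
-76 -101 [111. 203.]
-76 101 [110. 467.]
76 -101 [290. 214.]
76 101 [289. 442.]
from [0.6484 0.1059 0.1398] -175.1 q6 -0.03 tilt [-0.0031 -0.0005]
7 rows -> [0.651 0.106 0.03 ] -174.7
  all: -0.01 0 0.63 0 0 -0.01
4 rows -> [0.651 0.106 0.012] -174.7
  all: 0 0 0.18 0 0 0
```

View pics/w6.png

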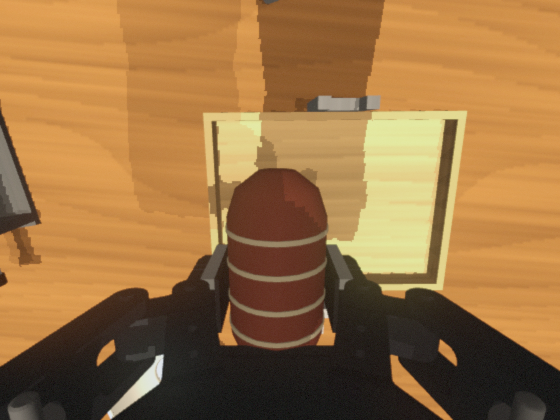

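The tray corners at (204,113), (466,111) and (443,290) match the predicted ones within 2 px, so the tray pose is right. The salami is held over its right lane.

Emit:
{"api": "arm_command", "payload": {"series": "-0.05 0 0.6 0 0 0; -0.05 0 0.6 0 0 0; 0 0 0.6 0 0 0; 0 0 0.6 0 0 0; 0 0 0.6 0 0 0; 0 0 0.6 0 0 0; 0 0 0.5 0 0 0; 0 0 0.4 0 0 0; 0 0 0.3 0 0 0; 0 0 0.1 0 0 0; 0 0 0 0 0 0; 0 0 0 0 0 0"}}

```text
t: 22.1
position: [0.6527, 0.1064, 0.0197]
orientation: [[-0.996, -0.086, 0.002], [-0.086, 0.996, 0.0], [-0.002, -0.0, -1.0]]
wrist_force: [-0.3, -0.2, -2.0]
finger_gap: 0.0414
gripper_force: 41.9
```

Emit:
{"api": "arm_command", "payload": {"series": "0 0 0.1 0 0 0; 0 0 0.1 0 0 0; 0 0 0.08 0 0 0; 0 0 0 0 0 0; 0 0 0 0 0 0; 0 0 0 0 0 0"}}

```text
t: 22.7
position: [0.6522, 0.1064, 0.012]
orientation: [[-0.996, -0.086, 0.0], [-0.086, 0.996, 0.0], [-0.0, -0.0, -1.0]]
wrist_force: [0.6, 0.4, -0.2]
finger_gap: 0.0419
gripper_force: 42.0
```

Emit:
{"api": "arm_command", "payload": {"series": "0 0 0 0 0 0; 0 0 0 0 0 0; 0 0 0 0 0 0; 0 0 0 0 0 0; 0 0 0 0 0 0; 0 0 0 0 0 0", "gripper": 0.25}}

```text
t: 23.3
position: [0.652, 0.1064, 0.0118]
orientation: [[-0.996, -0.086, -0.0], [-0.086, 0.996, 0.0], [0.0, 0.0, -1.0]]
wrist_force: [0.6, -0.2, -0.1]
finger_gap: 0.0534
gripper_force: 0.0
```

Emit:
{"api": "arm_command", "payload": {"series": "0 0 -0.3 0 0 0; 0 0 -0.4 0 0 0; 0 0 -0.6 0 0 0; 0 0 -0.9 0 0 0; 0 0 -0.9 0 0 0; 0 0 -0.9 0 0 0; 0 0 -0.9 0 0 0; 0 0 0 0 0 0"}}

```text
t: 24.1
position: [0.6553, 0.1066, 0.1411]
orientation: [[-0.996, -0.086, 0.011], [-0.086, 0.996, 0.001], [-0.011, -0.0, -1.0]]
wrist_force: [0.9, -0.2, 0.3]
finger_gap: 0.0532
gripper_force: 0.0
```

```bash
python3 - <<'E'
from h import *
camera('wrist')
for r in rects('wrist','salami_short_mid',.027,np.array([.651,.106])): print('ss',r)
for r in rects('wrist','salami_long_mid',.021): print('sl',r)
plan((.46,.215,.18,165.2))
E
```

```text
ss (0.67, [0.6472, 0.1069], [91.0, 41.0], 4.6)
from [0.652  0.1064 0.1344] -175.1 q6 -0.03 tilt [0.0003 0.    ]
11 rows -> [0.46  0.215 0.18 ] -194.8
   0.66 0.45 -0.17 0 0 0.26; 0.68 0.43 -0.17 0 0 0.26; 0.69 0.41 -0.17 0 0 0.26; 0.7 0.39 -0.17 0 0 0.26; 0.71 0.37 -0.17 0 0 0.26; 0.72 0.34 -0.17 0 0 0.26; 0.73 0.32 -0.17 0 0 0.26; 0.74 0.3 -0.17 0 0 0.26; 0.75 0.28 -0.17 0 0 0.26; 0.76 0.25 -0.17 0 0 0.26; 0.77 0.23 -0.17 0 0 0.26
```

Short salami is in the tray, flat. Next is the long one.

Emit:
{"api": "arm_command", "payload": {"series": "0.66 0.45 -0.17 0 0 0.26; 0.68 0.43 -0.17 0 0 0.26; 0.69 0.41 -0.17 0 0 0.26; 0.7 0.39 -0.17 0 0 0.26; 0.71 0.37 -0.17 0 0 0.26; 0.72 0.34 -0.17 0 0 0.26; 0.73 0.32 -0.17 0 0 0.26; 0.74 0.3 -0.17 0 0 0.26; 0.75 0.28 -0.17 0 0 0.26; 0.76 0.25 -0.17 0 0 0.26; 0.77 0.23 -0.17 0 0 0.26; 0 0 0 0 0 0", "gripper": 1}}

```text
t: 25.45
position: [0.4582, 0.2154, 0.1802]
orientation: [[-0.968, 0.252, -0.003], [0.252, 0.968, -0.0], [0.003, -0.001, -1.0]]
wrist_force: [-0.3, 0.0, -0.0]
finger_gap: 0.0854
gripper_force: 0.0
```

```bash
python3 - <<'E'
from h import *
camera('wrist')
R=rects('wrist','salami_long_mid',.024)
for r in R: print('sl',r)
for d in place_of('salami_long_mid','wrist')[:2]: print(d['score'],d['location'],at('wrist',d['location'],.021))
for r in rects('wrist','tin_mid',.022): print('tin',r)
x,y=R[0][1];a=R[0][3]
plan((x,y,.09,180+a),(x,y,.005,None,.016))
E
```

```text
sl (0.63, [0.4099, 0.2303], [123.0, 42.0], -16.3)
0.78 [135.9, 276.4] [0.40956932 0.22812126 0.021     ]
tin (0.8, [0.4471, 0.0931], [89.0, 59.0], 23.9)
from [0.4606 0.2142 0.1799] 165.3 q6 0.56 tilt [-0.0013 -0.0008]
5 rows -> [0.41 0.23 0.09] 163.7
   0.42 0.02 0.72 0 0 0.05; 0.42 0.02 0.72 0 0 0.05; 0.43 0.02 0.72 0 0 0.05; 0.43 0.01 0.72 0 0 0.05; 0.43 0.01 0.72 0 0 0.05
6 rows -> [0.41  0.23  0.005] 163.7
  all: 0 0 0.57 0 0 0
```

Emit:
{"api": "arm_command", "payload": {"series": "0.42 0.02 0.72 0 0 0.05; 0.42 0.02 0.72 0 0 0.05; 0.43 0.02 0.72 0 0 0.05; 0.43 0 0.72 0 0 0.05; 0.43 0 0.72 0 0 0.05; 0 0 0.6 0 0 0; 0 0 0.6 0 0 0; 0 0 0.6 0 0 0; 0 0 0.6 0 0 0; 0 0 0.5 0 0 0; 0 0 0.46 0 0 0; 0 0 0 0 0 0"}}

```text
t: 26.85
position: [0.4081, 0.2294, 0.0049]
orientation: [[-0.959, 0.284, -0.004], [0.284, 0.959, -0.002], [0.003, -0.003, -1.0]]
wrist_force: [-0.7, -0.7, -0.3]
finger_gap: 0.0854
gripper_force: 0.0
```

Emit:
{"api": "arm_command", "payload": {"series": "0 0 0 0 0 0; 0 0 0 0 0 0; 0 0 0 0 0 0; 0 0 0 0 0 0; 0 0 0 0 0 0; 0 0 0 0 0 0; 0 0 0 0 0 0; 0 0 0 0 0 0", "gripper": -1, "squeeze": 40}}

```text
t: 27.65
position: [0.4105, 0.2306, 0.0082]
orientation: [[-0.959, 0.283, 0.002], [0.283, 0.959, 0.001], [-0.002, 0.001, -1.0]]
wrist_force: [0.1, -0.7, 5.8]
finger_gap: 0.0414
gripper_force: 43.7
```

Emit:
{"api": "arm_command", "payload": {"series": "0 0 -0.3 0 0 0; 0 0 -0.5 0 0 0; 0 0 -0.8 0 0 0; 0 0 -0.9 0 0 0; 0 0 -0.9 0 0 0; 0 0 -0.9 0 0 0; 0 0 -0.9 0 0 0; 0 0 0 0 0 0"}}

```text
t: 28.45
position: [0.4117, 0.2312, 0.141]
orientation: [[-0.959, 0.283, 0.006], [0.283, 0.959, 0.003], [-0.005, 0.004, -1.0]]
wrist_force: [0.5, 0.1, -1.6]
finger_gap: 0.0413
gripper_force: 43.0
```

```bash
python3 - <<'E'
from h import *
w=np.radians(5.3);t=np.array([.6468,.152])+np.array([-np.sin(w),np.cos(w)])*.046;print(t)
plan((*t,.14,185.3))
E
```

```text
[0.64255095 0.19780334]
from [0.4117 0.2312 0.141 ] 163.6 q6 0.66 tilt [0.0064 0.0027]
11 rows -> [0.643 0.198 0.14 ] 185.3
   -0.84 0.12 0 0 0 -0.29; -0.84 0.09 0 0 0 -0.29; -0.85 0.06 0 0 0 -0.29; -0.85 0.03 0 0 0 -0.29; -0.85 0 0 0 0 -0.29; -0.85 -0.02 0 0 0 -0.29; -0.85 -0.05 0 0 0 -0.29; -0.84 -0.08 0 0 0 -0.29; -0.84 -0.11 0 0 0 -0.29; -0.84 -0.14 0 0 0 -0.29; -0.83 -0.17 0 0 0 -0.29
```

Emit:
{"api": "arm_command", "payload": {"series": "-0.84 0.12 0 0 0 -0.29; -0.84 0.09 0 0 0 -0.29; -0.85 0.06 0 0 0 -0.29; -0.85 0.03 0 0 0 -0.29; -0.85 0 0 0 0 -0.29; -0.85 -0.02 0 0 0 -0.29; -0.85 -0.05 0 0 0 -0.29; -0.84 -0.08 0 0 0 -0.29; -0.84 -0.11 0 0 0 -0.29; -0.84 -0.14 0 0 0 -0.29; -0.83 -0.17 0 0 0 -0.29; 0 0 0 0 0 0"}}

```text
t: 29.65
position: [0.6419, 0.1962, 0.134]
orientation: [[-0.996, -0.094, -0.002], [-0.094, 0.996, -0.001], [0.002, -0.001, -1.0]]
wrist_force: [-0.9, -0.4, -2.2]
finger_gap: 0.0409
gripper_force: 42.9
```

```bash
python3 - <<'E'
from h import *
w=np.radians(5.3);t=np.array([.6468,.152])+np.array([-np.sin(w),np.cos(w)])*.046
save(camera('wrist'),'w7')
plan((*t,.03,185.3,.016),(*t,.013,None,.005))
E
```

```text
from [0.6404 0.1966 0.1344] -174.6 q6 0.1 tilt [-0.0037 -0.0006]
7 rows -> [0.643 0.198 0.03 ] -174.7
  all: -0.01 0.01 0.6 0 0 0
4 rows -> [0.643 0.198 0.013] -174.7
  all: 0 0 0.17 0 0 0
```

View pics/w7.png

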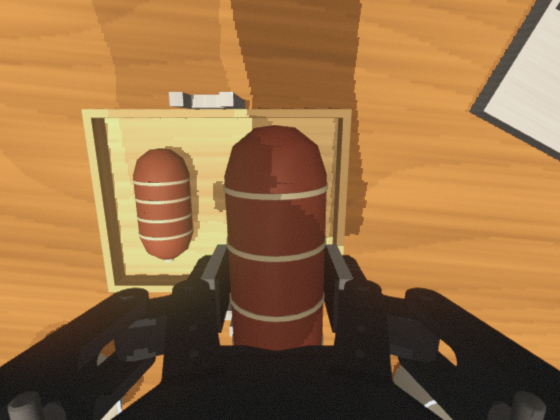

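The short salami lies in the left lane of this view (163,205). The long one is held over the right lane, between the walls.

Emit:
{"api": "arm_command", "payload": {"series": "-0.05 0.03 0.6 0 0 0; -0.05 0.03 0.6 0 0 0; 0 0 0.6 0 0 0; 0 0 0.6 0 0 0; 0 0 0.6 0 0 0; 0 0 0.6 0 0 0; 0 0 0.5 0 0 0; 0 0 0.3 0 0 0; 0 0 0.2 0 0 0; 0 0 0 0 0 0; 0 0 0 0 0 0"}}

```text
t: 30.8
position: [0.6435, 0.199, 0.0227]
orientation: [[-0.995, -0.096, 0.001], [-0.096, 0.995, 0.0], [-0.001, 0.0, -1.0]]
wrist_force: [-0.8, 0.2, -1.3]
finger_gap: 0.0414
gripper_force: 42.9
```

Emit:
{"api": "arm_command", "payload": {"series": "0 0 0.12 0 0 0.04; 0 0 0.12 0 0 0.04; 0 0 0.1 0 0 0; 0 0 0 0 0 0; 0 0 0 0 0 0; 0 0 0 0 0 0"}}

```text
t: 31.4
position: [0.6434, 0.199, 0.0143]
orientation: [[-0.996, -0.086, 0.001], [-0.086, 0.996, 0.0], [-0.001, 0.0, -1.0]]
wrist_force: [-1.1, -0.1, 1.6]
finger_gap: 0.0412
gripper_force: 43.2
```

Emit:
{"api": "arm_command", "payload": {"series": "0 0 0 0 0 0; 0 0 0 0 0 0; 0 0 0 0 0 0; 0 0 0 0 0 0; 0 0 0 0 0 0; 0 0 0 0 0 0", "gripper": 0.25}}

```text
t: 32.0
position: [0.6429, 0.199, 0.0135]
orientation: [[-0.996, -0.086, -0.0], [-0.086, 0.996, -0.0], [0.0, -0.0, -1.0]]
wrist_force: [0.4, 0.8, 0.2]
finger_gap: 0.053
gripper_force: 0.0
```

Emit:
{"api": "arm_command", "payload": {"series": "0 0 -0.3 0 0 0; 0 0 -0.4 0 0 0; 0 0 -0.6 0 0 0; 0 0 -0.9 0 0 0; 0 0 -0.9 0 0 0; 0 0 -0.9 0 0 0; 0 0 -0.9 0 0 0; 0 0 -0.9 0 0 0; 0 0 0 0 0 0"}}

```text
t: 32.9
position: [0.6458, 0.1996, 0.1654]
orientation: [[-0.996, -0.086, 0.01], [-0.086, 0.996, 0.002], [-0.011, 0.001, -1.0]]
wrist_force: [-0.5, -0.0, 1.1]
finger_gap: 0.0536
gripper_force: 0.0
```

```bash
python3 - <<'E'
from h import *
camera('wrist')
for n in('salami_short_mid','salami_long_mid'):
    for r in rects('wrist',n,.027,np.array([.647,.152])): print(n,r)
plan((.485,.09,.18,203.9))
E
```

```text
salami_short_mid (0.76, [0.6471, 0.1074], [91.0, 44.0], 5.7)
salami_long_mid (0.78, [0.6358, 0.1991], [121.0, 42.0], 5.5)
from [0.6429 0.199  0.1586] -175.1 q6 0.11 tilt [0.0003 0.0001]
9 rows -> [0.485 0.09  0.18 ] -156.1
   0.74 -0.42 -0.1 0 0 -0.31; 0.76 -0.39 -0.1 0 0 -0.31; 0.77 -0.37 -0.1 0 0 -0.31; 0.78 -0.34 -0.1 0 0 -0.31; 0.79 -0.31 -0.1 0 0 -0.31; 0.81 -0.28 -0.1 0 0 -0.31; 0.82 -0.25 -0.1 0 0 -0.31; 0.82 -0.22 -0.1 0 0 -0.31; 0.83 -0.19 -0.1 0 0 -0.31
```

Both salamis are in the tray. Next is the tin.

Emit:
{"api": "arm_command", "payload": {"series": "0.74 -0.42 -0.1 0 0 -0.31; 0.76 -0.39 -0.1 0 0 -0.31; 0.77 -0.37 -0.1 0 0 -0.31; 0.78 -0.34 -0.1 0 0 -0.31; 0.79 -0.31 -0.1 0 0 -0.31; 0.81 -0.28 -0.1 0 0 -0.31; 0.82 -0.25 -0.1 0 0 -0.31; 0.82 -0.22 -0.1 0 0 -0.31; 0.83 -0.19 -0.1 0 0 -0.31; 0 0 0 0 0 0; 0 0 0 0 0 0", "gripper": 1}}

```text
t: 34.15
position: [0.4849, 0.0897, 0.1799]
orientation: [[-0.913, -0.408, -0.001], [-0.408, 0.913, 0.0], [0.001, 0.001, -1.0]]
wrist_force: [1.5, 0.6, 0.6]
finger_gap: 0.0856
gripper_force: 0.0
```

```bash
python3 - <<'E'
from h import *
camera('wrist')
R=rects('wrist','tin_mid',.023)
for r in R: print('tin',r)
for d in place_of('tin_mid','wrist')[:2]: print(d['score'],d['location'],at('wrist',d['location'],.012))
x,y=R[0][1];a=R[0][3]
plan((x,y,.09,180+a),(x,y,.004,None,.016))
E
```

```text
tin (0.72, [0.4464, 0.0904], [89.0, 52.0], 24.2)
0.84 [155.3, 289.3] [0.44950729 0.08868082 0.012     ]
from [0.4855 0.0901 0.1803] -155.9 q6 -0.37 tilt [-0.0009  0.0002]
5 rows -> [0.446 0.09  0.09 ] -155.8
  all: 0.28 0.13 0.72 0 0 0
6 rows -> [0.446 0.09  0.004] -155.8
  all: 0 0 0.57 0 0 0
```

Emit:
{"api": "arm_command", "payload": {"series": "0.28 0.13 0.72 0 0 0; 0.28 0.13 0.72 0 0 0; 0.28 0.13 0.72 0 0 0; 0.28 0.13 0.72 0 0 0; 0.27 0.13 0.72 0 0 0; 0 0 0.6 0 0 0; 0 0 0.6 0 0 0; 0 0 0.6 0 0 0; 0 0 0.6 0 0 0; 0 0 0.5 0 0 0; 0 0 0.5 0 0 0; 0 0 0 0 0 0"}}

```text
t: 35.5
position: [0.4452, 0.0904, 0.0038]
orientation: [[-0.913, -0.409, -0.004], [-0.409, 0.913, -0.0], [0.004, 0.002, -1.0]]
wrist_force: [-1.2, 0.1, 0.4]
finger_gap: 0.0855
gripper_force: 0.0
```

Emit:
{"api": "arm_command", "payload": {"series": "0 0 0 0 0 0; 0 0 0 0 0 0; 0 0 0 0 0 0; 0 0 0 0 0 0; 0 0 0 0 0 0; 0 0 0 0 0 0; 0 0 0 0 0 0; 0 0 0 0 0 0", "gripper": -1, "squeeze": 40}}

```text
t: 36.3
position: [0.4482, 0.0904, 0.0073]
orientation: [[-0.913, -0.409, 0.003], [-0.409, 0.913, 0.0], [-0.003, -0.001, -1.0]]
wrist_force: [1.6, -0.3, 5.3]
finger_gap: 0.0513
gripper_force: 44.8
```

Emit:
{"api": "arm_command", "payload": {"series": "0 0 -0.3 0 0 0; 0 0 -0.5 0 0 0; 0 0 -0.8 0 0 0; 0 0 -0.9 0 0 0; 0 0 -0.9 0 0 0; 0 0 -0.9 0 0 0; 0 0 -0.9 0 0 0; 0 0 -0.9 0 0 0; 0 0 0 0 0 0"}}

```text
t: 37.2
position: [0.4489, 0.0905, 0.1624]
orientation: [[-0.913, -0.409, 0.006], [-0.409, 0.913, 0.0], [-0.006, -0.002, -1.0]]
wrist_force: [0.7, 0.1, -1.3]
finger_gap: 0.0508
gripper_force: 44.1
```

```bash
python3 - <<'E'
from h import *
plan((.505,-.392,.165,195.8))
E
```

```text
from [0.4489 0.0905 0.1624] -155.9 q6 -0.37 tilt [0.0065 0.0004]
23 rows -> [ 0.505 -0.392  0.165] -164.2
   0.25 -0.81 0 0 0 0.05; 0.25 -0.81 0 0 0 0.05; 0.24 -0.81 0 0 0 0.05; 0.24 -0.81 0 0 0 0.05; 0.23 -0.81 0 0 0 0.05; 0.23 -0.81 0 0 0 0.05; 0.22 -0.81 0 0 0 0.05; 0.22 -0.82 0 0 0 0.05; 0.21 -0.82 0 0 0 0.05; 0.21 -0.82 0 0 0 0.05; 0.2 -0.82 0 0 0 0.05; 0.2 -0.82 0 0 0 0.05
   0.19 -0.82 0 0 0 0.05; 0.19 -0.82 0 0 0 0.05; 0.18 -0.82 0 0 0 0.05; 0.18 -0.83 0 0 0 0.05; 0.17 -0.83 0 0 0 0.05; 0.17 -0.83 0 0 0 0.05; 0.16 -0.83 0 0 0 0.05; 0.16 -0.83 0 0 0 0.05; 0.15 -0.83 0 0 0 0.05; 0.15 -0.83 0 0 0 0.05; 0.14 -0.83 0 0 0 0.05
```

Emit:
{"api": "arm_command", "payload": {"series": "0.25 -0.81 0 0 0 0.05; 0.25 -0.81 0 0 0 0.05; 0.24 -0.81 0 0 0 0.05; 0.24 -0.81 0 0 0 0.05; 0.23 -0.81 0 0 0 0.05; 0.23 -0.81 0 0 0 0.05; 0.22 -0.81 0 0 0 0.05; 0.22 -0.82 0 0 0 0.05; 0.21 -0.82 0 0 0 0.05; 0.21 -0.82 0 0 0 0.05; 0.2 -0.82 0 0 0 0.05; 0.2 -0.82 0 0 0 0.05"}}

```text
t: 38.4
position: [0.4759, -0.1617, 0.1568]
orientation: [[-0.94, -0.342, -0.003], [-0.342, 0.94, 0.001], [0.002, 0.002, -1.0]]
wrist_force: [1.0, -0.3, -0.9]
finger_gap: 0.0509
gripper_force: 44.0
```

Emit:
{"api": "arm_command", "payload": {"series": "0.19 -0.82 0 0 0 0.05; 0.19 -0.82 0 0 0 0.05; 0.18 -0.82 0 0 0 0.05; 0.18 -0.83 0 0 0 0.05; 0.17 -0.83 0 0 0 0.05; 0.17 -0.83 0 0 0 0.05; 0.16 -0.83 0 0 0 0.05; 0.16 -0.83 0 0 0 0.05; 0.15 -0.83 0 0 0 0.05; 0.15 -0.83 0 0 0 0.05; 0.14 -0.83 0 0 0 0.05; 0 0 0 0 0 0"}}

```text
t: 39.6
position: [0.5036, -0.3938, 0.156]
orientation: [[-0.961, -0.277, -0.002], [-0.277, 0.961, 0.001], [0.002, 0.002, -1.0]]
wrist_force: [-0.8, -0.1, -1.0]
finger_gap: 0.0508
gripper_force: 44.1
```

```bash
python3 - <<'E'
from h import *
save(camera('wrist'),'w8')
s=env.sense();print(s['position'],yaw())
for r in rects('wrist','tin_stand',.035): print('stand',r)
for d in place_of('tin_stand','wrist')[:2]: print(d['score'],d['location'],at('wrist',d['location'],0))
for r in rects('wrist','tin_mid',s['position'][2]+.017): print('tin',r)
E
```

```text
[ 0.5035855  -0.3921542   0.15629786] -163.8749102264626
stand (0.94, [0.4598, -0.4054], [45.0, 28.0], -73.8)
tin (0.81, [0.4978, -0.3915], [86.0, 51.0], 16.0)
```

View pics/w8.png

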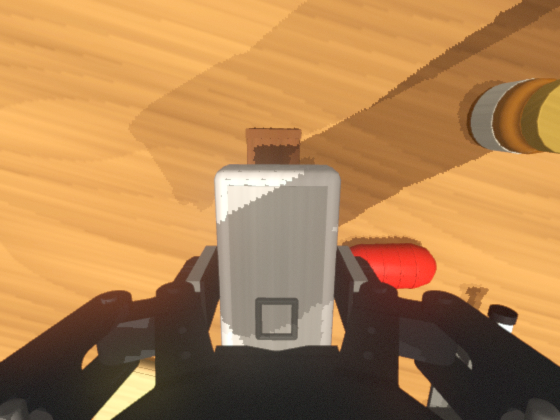

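The tin is held squarely. The stand's near lip shows at columns 246–302, row 128, and the red look-alike is clear to the right.

```bash
python3 - <<'E'
from h import *
s=env.sense();R=np.array(s['orientation']);p=s['position']
f=lambda r,c,z:np.round((R.T@(at('wrist',(r,c),z)-p))[:2]*1000,1)
zt=p[2]-.0073+.024
print('lip',f(128,246,.04),f(128,302,.04),f(145,250,.04),f(145,300,.04),'block side',f(160,250,.03),f(160,301,.03))
print('tin near edge',f(166,225,zt-.003),'sides',f(220,217,zt-.003),f(220,340,zt-.003))
camera('top')
for r in rects('top','tin_stand',.035): print('stand',r)
plan((.505,-.392,.06,None))
E
```

```text
lip [ 60. -23.] [60. 21.] [ 46.8 -20.1] [46.9 19.7] block side [ 33.8 -21.1] [33.8 21.6]
tin near edge [ 48.  -19.7] sides [ 25.4 -24. ] [25.4 27.5]
stand (0.58, [0.5162, -0.3867], [115.0, 54.0], 14.8)
from [ 0.5044 -0.3908  0.1583] -163.7 q6 -1.05 tilt [-0.0006  0.0009]
5 rows -> [ 0.505 -0.392  0.06 ] -163.7
  all: 0 -0.01 0.79 0 0 0
```

Emit:
{"api": "arm_command", "payload": {"series": "-0.14 -0.04 0.6 0 0 0.02; -0.14 -0.04 0.6 0 0 0.02; 0 0 0.6 0 0 0; 0 0 0.6 0 0 0; 0 0 0.6 0 0 0; 0 0 0.5 0 0 0; 0 0 0.3 0 0 0; 0 0 0.2 0 0 0; 0 0 0 0 0 0; 0 0 0 0 0 0; 0 0 0 0 0 0"}}

```text
t: 41.0
position: [0.5124, -0.3924, 0.0597]
orientation: [[-0.962, -0.275, 0.001], [-0.275, 0.962, -0.001], [-0.001, -0.002, -1.0]]
wrist_force: [0.4, -0.0, -1.3]
finger_gap: 0.0511
gripper_force: 44.1
```

```bash
python3 - <<'E'
from h import *
save(cv2.resize(camera('scene')[240:360,100:250],(750,600),interpolation=2),'s9')
s=env.sense();R=np.array(s['orientation']);p=s['position'];print(p,yaw())
E
```

```text
[ 0.5123329  -0.3923683   0.05966288] -164.06131599037383
```

View pics/s9.png

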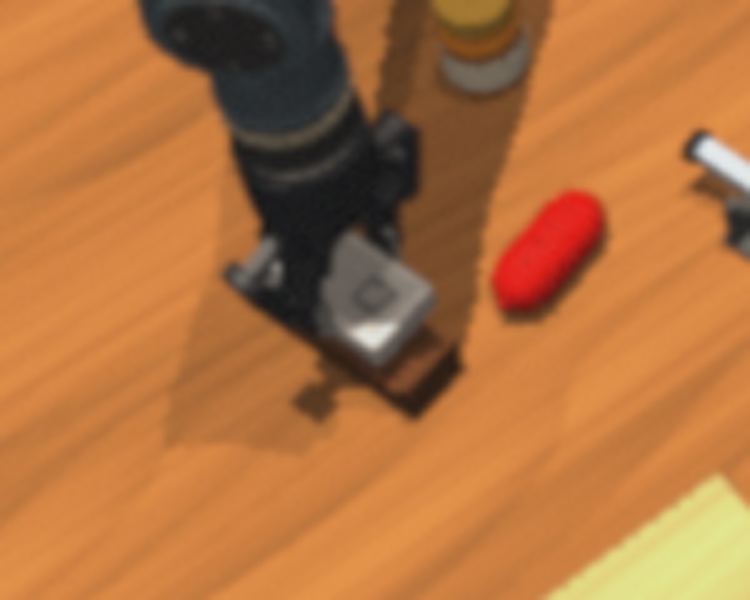

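The tin hovers above the stand between the lips, with clear margin to the far lip. I'll lower and release it.

Emit:
{"api": "arm_command", "payload": {"series": "0 0 0.3 0 0 0; 0 0 0.3 0 0 0; 0 0 0.2 0 0 0; 0 0 0.06 0 0 0; 0 0 0 0 0 0; 0 0 0 0 0 0; 0 0 0 0 0 0"}}

```text
t: 41.75
position: [0.5114, -0.3915, 0.0374]
orientation: [[-0.962, -0.275, -0.001], [-0.275, 0.962, 0.0], [0.001, 0.001, -1.0]]
wrist_force: [-2.5, 2.0, 4.7]
finger_gap: 0.051
gripper_force: 44.7
```

Emit:
{"api": "arm_command", "payload": {"series": "0 0 0 0 0 0; 0 0 0 0 0 0; 0 0 0 0 0 0; 0 0 0 0 0 0; 0 0 0 0 0 0; 0 0 0 0 0 0; 0 0 0 0 0 0", "gripper": 0.6}}

```text
t: 42.45
position: [0.5118, -0.3919, 0.0371]
orientation: [[-0.962, -0.275, 0.0], [-0.275, 0.962, -0.0], [-0.0, -0.0, -1.0]]
wrist_force: [-0.5, -0.1, 0.8]
finger_gap: 0.0685
gripper_force: 0.0
```

Emit:
{"api": "arm_command", "payload": {"series": "0 0 -0.3 0 0 0; 0 0 -0.5 0 0 0; 0 0 -0.8 0 0 0; 0 0 -0.9 0 0 0; 0 0 -0.9 0 0 0; 0 0 -0.9 0 0 0; 0.9 0 -0.5 0 0 0; 0.9 0 0 0 0 0; 0 0 0 0 0 0; 0 0 0 0 0 0"}}

```text
t: 43.45
position: [0.4687, -0.4046, 0.1584]
orientation: [[-0.962, -0.274, 0.002], [-0.274, 0.962, -0.001], [-0.001, -0.001, -1.0]]
wrist_force: [0.8, -0.1, 0.3]
finger_gap: 0.0683
gripper_force: 0.0
```

```bash
python3 - <<'E'
from h import *
save(camera('wrist'),'w10')
for r in rects('wrist','tin_mid',.053): print('tin',r)
for r in rects('wrist','tin_stand',.035): print('stand',r)
for r in rects('wrist','jar_mid',.06): print('jar',r)
E
```

```text
tin (0.67, [0.5066, -0.3913], [93.0, 51.0], 15.6)
stand (0.88, [0.4548, -0.4086], [44.0, 25.0], -74.0)
jar (0.62, [0.3844, -0.2404], [86.0, 52.0], -84.4)
```

View pics/w10.png

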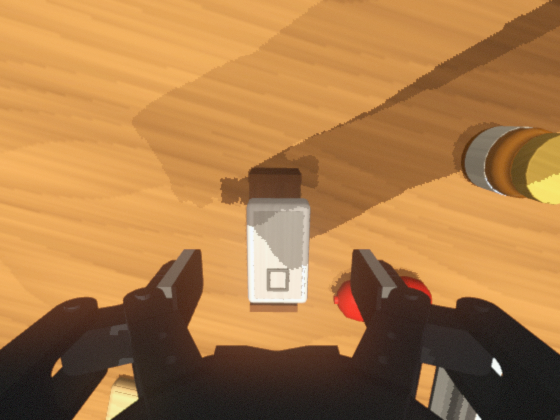

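The tin lies on the stand, but the near gap (rows 168–198) looks larger than the far one (303–311). I'll compute the true offset.

```bash
python3 - <<'E'
from h import *
s=env.sense();R=np.array(s['orientation']);p=s['position']
f=lambda r,c,z:np.round((R.T@(at('wrist',(r,c),z)-p))[:2]*1000,1)
print('lips',f(168,275,.04),f(311,275,.04),'tin',f(199,278,.053),f(303,278,.053))
print('lip y',f(172,249,.04),f(172,301,.04),'tin y',f(240,248,.053),f(240,309,.053), 'far',f(308,250,.04),f(308,298,.04))
E
```

```text
lips [28.6 -0.2] [-102.6   -0.2] tin [5.9 2.2] [-86.3   2.4]
lip y [ 25.3 -21.3] [25.3 20.9] tin y [-28.5 -22.2] [-28.5  27.6] far [-99.5 -23. ] [-99.5  20.8]
```

```bash
python3 - <<'E'
from h import *
plan((.5118,-.3919,.15,None),(.5118,-.3919,.0385,None,.016))
E
```

```text
from [ 0.469  -0.4038  0.1568] -164.0 q6 -1.1 tilt [-0.0001  0.0004]
3 rows -> [ 0.512 -0.392  0.15 ] -164.0
  all: -0.59 0 0.09 0 0 0
7 rows -> [ 0.512 -0.392  0.038] -164.0
  all: 0 0 0.64 0 0 0
```

Emit:
{"api": "arm_command", "payload": {"series": "-0.59 0 0.09 0 0 0; -0.59 0 0.09 0 0 0; -0.59 0 0.09 0 0 0; 0 0 0.7 0 0 0; 0 0 0.7 0 0 0; 0 0 0.7 0 0 0; 0 0 0.7 0 0 0; 0 0 0.7 0 0 0; 0 0 0.5 0 0 0; 0 0 0.35 0 0 0; 0 0 0 0 0 0; 0 0 0 0 0 0"}}

```text
t: 44.85
position: [0.5115, -0.3921, 0.0419]
orientation: [[-0.961, -0.275, 0.0], [-0.275, 0.961, -0.0], [-0.0, -0.0, -1.0]]
wrist_force: [0.3, 0.5, 1.0]
finger_gap: 0.0682
gripper_force: 0.0
```

Emit:
{"api": "arm_command", "payload": {"series": "0 0 0 0 0 0; 0 0 0 0 0 0; 0 0 0 0 0 0; 0 0 0 0 0 0; 0 0 0 0 0 0; 0 0 0 0 0 0", "gripper": -1}}

```text
t: 45.45
position: [0.5119, -0.3929, 0.0433]
orientation: [[-0.962, -0.275, 0.002], [-0.275, 0.962, -0.002], [-0.002, -0.003, -1.0]]
wrist_force: [-0.9, 0.8, 5.1]
finger_gap: 0.0505
gripper_force: 43.8
```

Emit:
{"api": "arm_command", "payload": {"series": "0 0 -0.15 0 0 0; 0 0 0 0 0 0; 0.06 -0.06 0 0 0 0; 0.06 -0.06 0 0 0 0; 0 0 0 0 0 0; 0 0 0 0 0 0"}}

```text
t: 46.05
position: [0.5087, -0.3957, 0.0449]
orientation: [[-0.962, -0.274, -0.001], [-0.274, 0.962, 0.001], [0.0, 0.001, -1.0]]
wrist_force: [-0.4, 0.4, -2.1]
finger_gap: 0.0508
gripper_force: 43.1
```

Emit:
{"api": "arm_command", "payload": {"series": "0 -0.05 0 0 0 0; 0 0 0.06 0 0 0; 0 0 0 0 0 0; 0 0 0 0 0 0; 0 0 0 0 0 0"}}

```text
t: 46.55
position: [0.5094, -0.3969, 0.0438]
orientation: [[-0.962, -0.275, 0.0], [-0.275, 0.962, 0.0], [-0.0, 0.0, -1.0]]
wrist_force: [-0.4, 1.3, -1.9]
finger_gap: 0.0509
gripper_force: 43.1
```

Emit:
{"api": "arm_command", "payload": {"series": "0 0 0 0 0 0; 0 0 0 0 0 0; 0 0 0 0 0 0; 0 0 0 0 0 0; 0 0 0 0 0 0; 0 0 0 0 0 0", "gripper": 0.6}}

```text
t: 47.15
position: [0.5094, -0.397, 0.0438]
orientation: [[-0.962, -0.275, 0.0], [-0.275, 0.962, -0.0], [-0.0, -0.0, -1.0]]
wrist_force: [-0.8, -0.3, -0.1]
finger_gap: 0.0681
gripper_force: 0.0
```

Emit:
{"api": "arm_command", "payload": {"series": "0 0 -0.3 0 0 0; 0 0 -0.5 0 0 0; 0 0 -0.8 0 0 0; 0 0 -0.9 0 0 0; 0 0 -0.9 0 0 0; 0 0 -0.9 0 0 0; 0.9 0 -0.5 0 0 0; 0.9 0 0 0 0 0; 0 0 0 0 0 0; 0 0 0 0 0 0"}}

```text
t: 48.15
position: [0.4663, -0.4097, 0.1651]
orientation: [[-0.962, -0.274, 0.002], [-0.274, 0.962, -0.001], [-0.001, -0.002, -1.0]]
wrist_force: [-0.4, 0.6, 0.4]
finger_gap: 0.0684
gripper_force: 0.0
```

```bash
python3 - <<'E'
from h import *
im=camera('wrist');save(cv2.resize(im[120:330,180:460],(800,600)),'w11')
for r in rects('wrist','tin_mid',.053): print('tin',r)
E
```

```text
tin (0.85, [0.5045, -0.396], [94.0, 52.0], 15.6)
```

View pics/w11.png

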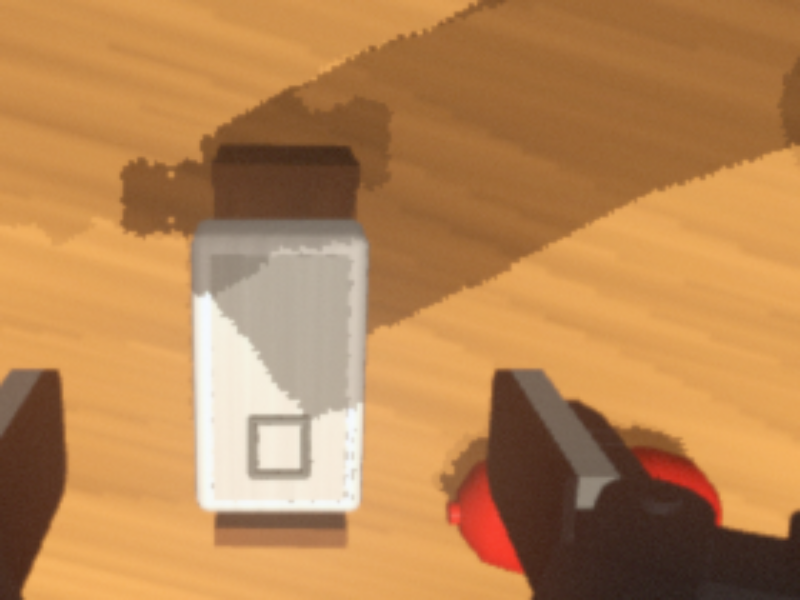

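The tin now sits centred on the stand, both across it and lengthways. The jar is last.

```bash
python3 - <<'E'
from h import *
plan((.425,-.205,.20,None))
E
```

```text
from [ 0.4666 -0.4091  0.1641] -164.0 q6 -1.11 tilt [ 0.0007 -0.    ]
10 rows -> [ 0.425 -0.205  0.2  ] -164.0
  all: -0.06 0.83 -0.14 0 0 0
```

Emit:
{"api": "arm_command", "payload": {"series": "-0.06 0.83 -0.14 0 0 0; -0.06 0.83 -0.14 0 0 0; -0.06 0.83 -0.14 0 0 0; -0.06 0.83 -0.14 0 0 0; -0.06 0.83 -0.14 0 0 0; -0.06 0.83 -0.14 0 0 0; -0.06 0.83 -0.14 0 0 0; -0.06 0.83 -0.14 0 0 0; -0.06 0.83 -0.14 0 0 0; -0.06 0.83 -0.14 0 0 0; 0 0 0 0 0 0; 0 0 0 0 0 0", "gripper": 1}}

```text
t: 49.45
position: [0.4242, -0.2055, 0.1989]
orientation: [[-0.961, -0.276, 0.001], [-0.276, 0.961, -0.001], [-0.0, -0.001, -1.0]]
wrist_force: [0.6, -0.5, 0.1]
finger_gap: 0.0852
gripper_force: 0.0
```

```bash
python3 - <<'E'
from h import *
im=camera('wrist');save(im,'w12')
for d in place_of('jar_mid','wrist')[:2]: print(d['score'],d['location'],at('wrist',d['location'],.04))
for r in rects('wrist','jar_mid',.08): print(r)
hsv=cv2.cvtColor(im,cv2.COLOR_RGB2HSV)
m=cut_out('jar_mid','wrist')[0]['region']
y=(m&(hsv[...,0]>22)&(hsv[...,0]<36)&(hsv[...,1]>120)).astype(np.uint8)
c=max(cv2.findContours(y,0,2)[0],key=cv2.contourArea)[:,0,:]
P=np.array([at('wrist',(v,u),.08)[:2] for u,v in c]);print('lid',cv2.minEnclosingCircle((P*1000).astype(np.float32)),cv2.boundingRect(c))
print(env.sense()['position'])
E
```

```text
(0.97, [0.381, -0.2233], [51.0, 49.0], 16.0)
lid ((381.96429443359375, -223.4918975830078), 24.23818588256836) (239, 117, 60, 58)
[ 0.42365204 -0.20628271  0.19838122]
```

View pics/w12.png

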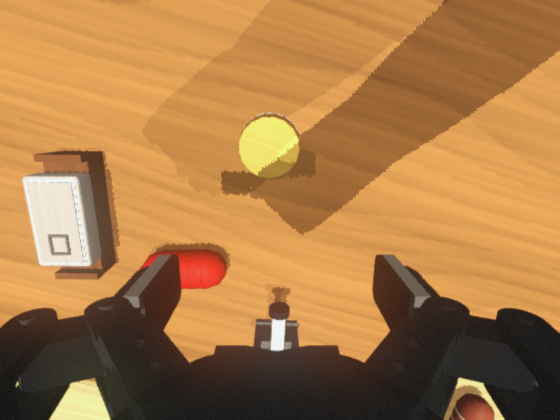

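The lid circle is centred at (269,146), which gives the jar at (0.382,-0.223) with a clear approach. That used my last picture, so numeric checks from here.

```bash
python3 - <<'E'
from h import *
plan((.382,-.223,.14,None),(.382,-.223,.046,None,.016))
E
```

```text
from [ 0.4237 -0.2063  0.1984] -164.1 q6 -0.87 tilt [-0.0005  0.0001]
4 rows -> [ 0.382 -0.223  0.14 ] -164.1
  all: 0.45 -0.05 0.58 0 0 0
6 rows -> [ 0.382 -0.223  0.046] -164.1
  all: 0 0 0.63 0 0 0
```

Emit:
{"api": "arm_command", "payload": {"series": "0.45 -0.05 0.58 0 0 0; 0.45 -0.05 0.58 0 0 0; 0.45 -0.05 0.58 0 0 0; 0.45 -0.05 0.58 0 0 0; 0 0 0 0 0 0; 0 0 0.6 0 0 0; 0 0 0.6 0 0 0; 0 0 0.6 0 0 0; 0 0 0.6 0 0 0; 0 0 0.6 0 0 0; 0 0 0.5 0 0 0; 0 0 0 0 0 0"}}

```text
t: 50.85
position: [0.3808, -0.2221, 0.0517]
orientation: [[-0.962, -0.274, -0.002], [-0.274, 0.962, 0.002], [0.002, 0.003, -1.0]]
wrist_force: [0.1, -0.2, 1.6]
finger_gap: 0.0858
gripper_force: 0.0
```

Emit:
{"api": "arm_command", "payload": {"series": "0 0 0.2 0 0 0; 0 0 0 0 0 0; 0 0 0 0 0 0; 0 0 0 0 0 0; 0 0 0 0 0 0; 0 0 0 0 0 0; 0 0 0 0 0 0; 0 0 0 0 0 0", "gripper": -1, "squeeze": 35}}

```text
t: 51.65
position: [0.3824, -0.2235, 0.0493]
orientation: [[-0.962, -0.275, 0.002], [-0.275, 0.962, -0.002], [-0.001, -0.002, -1.0]]
wrist_force: [0.5, -1.0, 5.2]
finger_gap: 0.049
gripper_force: 35.5
```

Emit:
{"api": "arm_command", "payload": {"series": "0 0 -0.2 0 0 0; 0 0 -0.4 0 0 0; 0 0 -0.6 0 0 0; 0 0 -0.8 0 0 0; 0 0 -0.8 0 0 0; 0 0 -0.8 0 0 0; 0 0 -0.6 0 0 0; 0 0 0 0 0 0; 0 0 0 0 0 0"}}

```text
t: 52.55
position: [0.3813, -0.2225, 0.1528]
orientation: [[-0.962, -0.275, -0.001], [-0.275, 0.962, 0.001], [0.001, 0.001, -1.0]]
wrist_force: [0.5, -0.1, -3.0]
finger_gap: 0.0492
gripper_force: 34.8
```

```bash
python3 - <<'E'
from h import *
plan((.528,.405,.15,None))
camera('top')
for r in rects('top','jar_tray',.018): print(r)
print(at('top',place_of('jar_tray','top')[0]['location'],0))
camera('scene');
d=place_of('jar_tray','scene');print(at('scene',d[0]['location'],0))
E
```

```text
from [ 0.3813 -0.2225  0.1528] -164.1 q6 -0.96 tilt [-0.0008  0.0008]
30 rows -> [0.528 0.405 0.15 ] -164.1
  all: -0.42 0.75 0 0 0 0
(0.85, [0.5286, 0.4069], [100.0, 95.0], 70.1)
(0.28, [0.6461, 0.1997], [121.0, 40.0], 4.9)
[0.53432115 0.39973541 0.        ]
[ 5.16818542e-01  4.01464834e-01 -2.22044605e-16]
```

Emit:
{"api": "arm_command", "payload": {"series": "-0.2 0.4 0 0 0 0; -0.42 0.75 0 0 0 0; -0.42 0.75 0 0 0 0; -0.42 0.75 0 0 0 0; -0.42 0.75 0 0 0 0; -0.42 0.75 0 0 0 0; -0.42 0.75 0 0 0 0; -0.42 0.75 0 0 0 0; -0.42 0.75 0 0 0 0; -0.42 0.75 0 0 0 0; -0.42 0.75 0 0 0 0; -0.42 0.75 0 0 0 0"}}

```text
t: 54.0
position: [0.4377, 0.0199, 0.153]
orientation: [[-0.961, -0.275, -0.001], [-0.275, 0.961, 0.001], [0.0, 0.001, -1.0]]
wrist_force: [0.6, -0.2, -2.3]
finger_gap: 0.049
gripper_force: 34.8
```

Emit:
{"api": "arm_command", "payload": {"series": "-0.42 0.75 0 0 0 0; -0.42 0.75 0 0 0 0; -0.42 0.75 0 0 0 0; -0.42 0.75 0 0 0 0; -0.42 0.75 0 0 0 0; -0.42 0.75 0 0 0 0; -0.42 0.75 0 0 0 0; -0.42 0.75 0 0 0 0; -0.42 0.75 0 0 0 0; -0.42 0.75 0 0 0 0; -0.3 0.6 0 0 0 0; 0 0 0 0 0 0"}}

```text
t: 55.2
position: [0.4902, 0.246, 0.1529]
orientation: [[-0.961, -0.277, -0.001], [-0.277, 0.961, 0.001], [0.001, 0.001, -1.0]]
wrist_force: [0.2, 0.6, -1.7]
finger_gap: 0.0491
gripper_force: 34.9
```

```bash
python3 - <<'E'
from h import *
camera('wrist')
for d in place_of('jar_tray','wrist')[:2]: print(d['score'],d['location'],at('wrist',d['location'],0))
for r in rects('wrist','jar_tray',.018): print(r)
plan((.528,.405,.15,None))
E
```

```text
0.64 [268.2, 421.0] [0.52386799 0.40540754 0.        ]
(0.71, [0.5173, 0.4042], [106.0, 79.0], 69.6)
from [0.4902 0.2435 0.1531] -164.1 q6 0.06 tilt [-0.0008 -0.0009]
8 rows -> [0.528 0.405 0.15 ] -164.1
  all: -0.4 0.72 0.02 0 0 0
```

Emit:
{"api": "arm_command", "payload": {"series": "-0.4 0.72 0 0 0 0; -0.4 0.72 0 0 0 0; -0.4 0.72 0 0 0 0; -0.4 0.72 0 0 0 0; -0.4 0.72 0 0 0 0; -0.4 0.72 0 0 0 0; -0.4 0.72 0 0 0 0; -0.4 0.72 0 0 0 0; 0 0 0.5 0 0 0; 0 0 0.5 0 0 0; 0 0 0 0 0 0; 0 0 0 0 0 0"}}

```text
t: 56.55
position: [0.5272, 0.4026, 0.127]
orientation: [[-0.962, -0.273, -0.003], [-0.273, 0.962, -0.002], [0.003, -0.001, -1.0]]
wrist_force: [-0.1, -0.5, -1.7]
finger_gap: 0.049
gripper_force: 35.0
```

```bash
python3 - <<'E'
from h import *
s=env.sense();R=np.array(s['orientation']);p=s['position'];print(p)
for c in('scene','top','wrist'):
    camera(c)
    for d in place_of('jar_tray',c)[:1]: print(c,d['score'],d['location'],at(c,d['location'],0))
    for r in rects(c,'jar_tray',.018): print(r)
E
```

```text
[0.52724101 0.402567   0.12696495]
scene 0.63 [187.6, 363.7] [0.52323811 0.41491242 0.        ]
(0.72, [0.531, 0.4022], [106.0, 103.0], -21.4)
top 0.77 [200.9, 177.6] [0.53097184 0.4070052  0.        ]
(0.53, [0.5284, 0.379], [77.0, 46.0], -21.8)
(0.18, [0.648, -0.149], [205.0, 21.0], 13.6)
wrist 0.67 [196.1, 277.7] [0.52543233 0.40571916 0.        ]
(0.56, [0.5255, 0.4085], [96.0, 95.0], 69.7)
```

Emit:
{"api": "arm_command", "payload": {"series": "-0.02 0.08 0 0 0 0; -0.02 0.08 0 0 0 0; 0 0 0.5 0 0 0; 0 0 0.5 0 0 0; 0 0 0.5 0 0 0; 0 0 0.4 0 0 0; 0 0 0.3 0 0 0; 0 0 0.2 0 0 0; 0 0 0.1 0 0 0; 0 0 0 0 0 0; 0 0 0 0 0 0; 0 0 0 0 0 0"}}

```text
t: 58.2
position: [0.5284, 0.4087, 0.0667]
orientation: [[-0.962, -0.275, 0.001], [-0.275, 0.962, 0.001], [-0.001, 0.0, -1.0]]
wrist_force: [-0.3, -0.6, -1.6]
finger_gap: 0.0495
gripper_force: 35.0
```

Emit:
{"api": "arm_command", "payload": {"series": "0.08 -0.05 0.15 0 0 0; 0 0 0.15 0 0 0; 0 0 0.1 0 0 0; 0 0 0.06 0 0 0; 0 0 0.02 0 0 0; 0 0 0 0 0 0; 0 0 0 0 0 0; 0 0 0 0 0 0"}}

```text
t: 59.0
position: [0.5262, 0.4065, 0.0544]
orientation: [[-0.962, -0.275, 0.0], [-0.275, 0.962, -0.0], [0.0, -0.0, -1.0]]
wrist_force: [-2.6, -2.2, 4.4]
finger_gap: 0.049
gripper_force: 35.9
```

Contact with the floor (+4.4 N). I'll release and retreat.

Emit:
{"api": "arm_command", "payload": {"series": "0 0 0 0 0 0; 0 0 0 0 0 0; 0 0 0 0 0 0; 0 0 0 0 0 0; 0 0 0 0 0 0; 0 0 0 0 0 0; 0 0 0 0 0 0; 0 0 0 0 0 0", "gripper": 1}}

```text
t: 59.8
position: [0.5263, 0.4066, 0.0538]
orientation: [[-0.962, -0.275, 0.0], [-0.275, 0.962, 0.0], [-0.0, 0.0, -1.0]]
wrist_force: [0.2, -1.5, -0.0]
finger_gap: 0.0852
gripper_force: 0.0
```

Emit:
{"api": "arm_command", "payload": {"series": "0 0 -0.3 0 0 0; 0 0 -0.5 0 0 0; 0 0 -0.8 0 0 0; 0 0 -0.9 0 0 0; 0 0 -0.9 0 0 0; 0 0 -0.9 0 0 0; 0.8 -0.5 -0.5 0 0 0; 0.9 -0.6 0 0 0 0; 0.9 -0.6 0 0 0 0; 0.9 -0.6 0 0 0 0; 0 0 0 0 0 0; 0 0 0 0 0 0"}}

```text
t: 61.0
position: [0.4584, 0.3274, 0.1754]
orientation: [[-0.962, -0.274, 0.002], [-0.274, 0.962, 0.001], [-0.003, 0.001, -1.0]]
wrist_force: [-0.3, 0.1, 0.6]
finger_gap: 0.0854
gripper_force: 0.0
```

Emit:
{"api": "arm_command", "payload": {"series": "0.9 -0.3 -0.3 0 0 0; 0.9 -0.3 -0.3 0 0 0; 0.9 -0.3 -0.3 0 0 0; 0.5 -0.2 0 0 0 0; 0 0 0 0 0 0; 0 0 0 0 0 0"}}

```text
t: 61.6
position: [0.3898, 0.2797, 0.1971]
orientation: [[-0.961, -0.275, 0.002], [-0.275, 0.962, 0.001], [-0.002, 0.001, -1.0]]
wrist_force: [0.7, 0.2, -0.7]
finger_gap: 0.0854
gripper_force: 0.0
```

```bash
python3 - <<'E'
from h import *
s=env.sense();print(s['t'],s['position'],s['wrist_force'])
Z=dict(bar_mid=.042,salami_long_mid=.027,salami_short_mid=.027,jar_mid=.045,tin_mid=.042)
for c in('top','scene'):
    camera(c)
    for n,z in Z.items():
        for d in place_of(n,c)[:2]: print(c,n,round(d['score'],2),np.round(at(c,d['location'],z)[:2],3))
        for r in rects(c,n,z+.01,k=2): print('    ',r)
E
```

```text
61.6 [0.3897789  0.27974276 0.19714292] [ 0.67471535  0.22490335 -0.69404886]
top bar_mid 0.87 [0.418 0.589]
top bar_mid 0.69 [ 0.634 -0.148]
     (0.78, [0.6399, -0.1424], [200.0, 24.0], 14.3)
     (0.75, [0.4184, 0.5812], [192.0, 20.0], -39.7)
top salami_long_mid 0.78 [0.637 0.189]
     (0.83, [0.6411, 0.1996], [120.0, 42.0], 7.0)
top salami_short_mid 0.78 [ 0.543 -0.27 ]
top salami_short_mid 0.56 [0.651 0.11 ]
     (0.87, [0.652, 0.1077], [93.0, 42.0], 4.8)
     (0.63, [0.5402, -0.2715], [88.0, 40.0], -71.7)
top jar_mid 0.48 [0.524 0.396]
top jar_mid 0.48 [ 0.629 -0.132]
     (0.68, [0.5433, 0.4224], [45.0, 26.0], -45.2)
top tin_mid 0.61 [ 0.513 -0.399]
top tin_mid 0.24 [ 0.502 -0.382]
     (0.71, [0.509, -0.3947], [90.0, 56.0], 13.8)
scene bar_mid 0.92 [ 0.642 -0.159]
scene bar_mid 0.64 [0.321 0.375]
     (0.78, [0.3165, 0.3668], [198.0, 26.0], 81.6)
     (0.61, [0.6422, -0.1492], [203.0, 21.0], 12.3)
scene salami_long_mid 0.92 [0.638 0.199]
     (0.88, [0.6429, 0.1925], [120.0, 51.0], 5.6)
scene salami_short_mid 0.9 [ 0.54  -0.279]
scene salami_short_mid 0.76 [0.648 0.106]
     (0.79, [0.5466, -0.2808], [93.0, 46.0], -76.6)
scene jar_mid 0.83 [0.521 0.411]
     (0.66, [0.5316, 0.4002], [123.0, 52.0], -54.8)
scene tin_mid 0.84 [ 0.503 -0.393]
     (0.79, [0.5124, -0.3978], [96.0, 56.0], 14.9)
```

```bash
python3 - <<'E'
from h import *
camera('scene'); m=cut_out('jar_mid','scene')[0]['region']
a=np.linspace(0,2*np.pi,40)
pts=np.array([proj('scene',(.526+.027*np.cos(t),.4065+.027*np.sin(t),z))[::-1] for z in(.02,.085) for t in a],np.float32)
h=cv2.convexHull(pts).astype(np.int32); y=np.zeros(m.shape,np.uint8);cv2.fillConvexPoly(y,h,1)
print('IoU',(m&(y>0)).sum()/(m|(y>0)).sum(),np.ptp(np.where(m)[0]),np.ptp(np.where(m)[1]),cv2.boundingRect(h))
E
```

```text
Traceback (most recent call last):
IndexError: list index out of range
```

```bash
python3 - <<'E'
from h import *
for i in range(4):
    camera('scene'); L=cut_out('jar_mid','scene')
    if L: break
m=L[0]['region']
a=np.linspace(0,2*np.pi,40)
pts=np.array([proj('scene',(.526+.027*np.cos(t),.4065+.027*np.sin(t),z))[::-1] for z in(.02,.085) for t in a],np.float32)
h=cv2.convexHull(pts).astype(np.int32); y=np.zeros(m.shape,np.uint8);cv2.fillConvexPoly(y,h,1)
iou=(m&(y>0)).sum()/(m|(y>0)).sum()
print('IoU',iou,np.ptp(np.where(m)[0]),np.ptp(np.where(m)[1]),cv2.boundingRect(h))
if iou>.65: print(env.close_job())
E
```

```text
IoU 0.745049504950495 24 16 (355, 167, 19, 24)
the job is handed in; nothing more can be done
None
```

The job is handed in at about 62 s of the 112 s. By the camera checks, the bar lies in the steel rest, both salamis are flat in the wooden tray, the tin is centred on its stand and the jar is upright in the steel tray. The jar's final pose was confirmed only numerically, since I had used all 14 picture views.

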